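# Clamp the sawing pin into its bench mount

## Robot

A 7-joint arm with a two-finger parallel gripper is mounted at the origin on a cart in front of the work surface, level with it; the furniture and walls round the work are solid. World frame = base frame: x ahead of the robot, y to its left, z up, the work surface at z = 0. Lengths are in m, angles in rad, forces in N, time in s.
With the tool pointing down it reaches from about 0.4 to 0.85 m from the base axis. Payload 10.4 kg.
Tool frame: the origin (TCP) lies on the front face of the gripper's body, between the roots of the fingers; the fingertips stand 73 mm ahead of it and the grasp point (between the pads) lies 54 mm ahead of it; x points along the fingers, y is the direction in which the jaws open and shut, and the axes are right-handed (so a half turn about x gives the same grasp; the last joint's range is limited). The gripper opens to 85 mm and grips with 20 to 120 N. Pads are 22 mm wide; open, the fingers measure 114 mm over their backs; the gripper's body (76 mm by 85 mm) begins 54 mm behind the grasp point. The pads swing forward as they close: fully open they stand 13 mm farther back than shut.
Start: joints at [1.132, 0.332, -0.065, 1.46, 0.022, 1.35, -0.088], TCP at [0.252, -0.572, 0.304] pointing down, gripper open.
Joint ranges: [-2.6, 2.6], [-0.5, 2.12], [-1.47, 1.34], [0.16, 2.42], [-1.27, 4.41], [0.06, 2.06], [-2.6, 2.6]. Speed limits (rad/s): [2.22, 2.22, 2.79, 2.79, 3.14, 3.14, 3.14].

## Interface

Orientations are given as a unit quaternion [x, y, z, w].
In Python, from workcell import manip gives the robot as it stands. The module is installed in compiled form; this text tells all that it offers.
- The arm moves only by the tool arm_command, never from a script. Its argument "moves" is a list that holds one entry, the list of rows, each a list of 5 numbers: the closure, from 0 (fully open) to 1 (shut), then the shift along the tool's x, y, z in units of 25 mm (1.0 is 25 mm), then the turn about the tool's x in degrees. A call has 1 to 12 rows; each row shifts and turns the commanded pose from where the row before left it, along the tool's axes as they then stand; what a row does not reach is not made up. A row lasts 1/12 s, in which the tool goes at most 41.7 mm and 7.16 degrees, less where a joint would pass 70% of its speed; a pose out of reach is approached as far as the arm can. A call is refused whole if a number of a shift passes 1 or a number of a turn 7.16, either way. A call with a gripper value outside its range is refused whole. The fingers move at their own pace and stop on an object; "force" is the grip in N (left out, the last holds). Time passes only in rows, so rows that do not move let the fingers close. It gives the time, the measured TCP pose, the force and the opening at its end, in the units of the state.
- manip.get_obs(): the state, without advancing time (a new reading comes with each control period).
- manip.camera(name): name is "side" or "top"; returns the picture (384x512x3 uint8, red, green, blue); there is no depth.
- manip.camera_info(name): a dict with "vfov" (degrees; the focal length in pixels is half the picture's height over the tangent of half this angle, whatever the lens; pixels are square), "cx", "cy" (the principal point, pixels), "pose" (4x4, takes a point from camera to world coordinates). Camera axes: x right, y down, z forward; pixel columns grow to the right and rows downward; lengths in m; the calibration is good to about 2 mm. A picture is of the moment at which its call begins. camera_info takes no time and is no camera call.
- manip.hand_in(): hands the job in, once; it reports no verdict.
Trained networks look in the newest picture that a camera, given by its name, has taken for a name from the list of things; names that differ only in an ending like _2 or _b are one class to them, and where a whole thing is asked for, a point or a joint stands for the part that bears it (a point fixed in the world has none). Each returns a list of dicts, best first, with "confidence" (0 to 1); they miss things now and then, are a little off and sometimes report something else, mostly with a low value. They report only what shows in the picture. A call takes as long as a camera call.
- manip.regions_of(query, camera): "mask" (384x512 bool, what is visible of it) and "rect" ([left, top, right, bottom] in pixels, round what is visible of it).
- manip.pinpoint(query, camera): "pixel" ([row, column] in pixels: a listed point, or the origin of a listed thing).
The state is a dict: "clock": time; "joint_pos": joint angles; "joint_velocities": joint speeds; "tau": joint torques, N m; "position": TCP position; "ee_rot": TCP orientation; "ft_force": force on the tool from outside, world axes, zero at the start; "torque": the same for the moment, N m; "grip_width": opening from 0.0 (shut) to 1.0 (fully open).
Only numpy, scipy, OpenCV 4.12 (cv2) and the standard library are available. Lean on these libraries where they do the work, as an engineer would, in place of code of your own. Each camera call takes 0.05 s, during which the arm holds its last target.

## Task

Fit the notched wooden sawing pin into its mount for the next piece of sawing: lay it flat on the mount's bed with the V notch facing out, slide it tail first between the two guide rails until the tail is hard up against the end stop, feeling for the stop rather than ramming it, and let go. Then push the toggle clamp's handle down, past the springy resistance and over centre, until it comes to rest, without forcing it against its stop, so that the pad holds the pin down and home. Leave the jar, the stones and the steel block on the table where they are.

Things in the scene. Friction and masses are not known exactly. Their poses are not given: they have to be found in the camera images.
- pin_mid (a point): centre (half-way up) of the loose sawing pin: flat pale maple board 130 mm long (x), 50 mm wide (y), 15 mm thick (z), 60 to 130 g, flat on the table. +x points to its square tail, which goes in first; the other end has a V notch, 28 mm wide at the mouth, 45 mm deep (its point at x = -20 mm). Grip it across its width, 0 to 15 mm to the notch side of this centre, so the fingers stay clear of the rails.
- pin_tail (a point): middle of the lower edge of the pin's square tail end, 65 mm from pin_mid along its +x and 7.5 mm below it; same axes as pin_mid.
- stop_face (a point): fixed point on the screwed-down mount: foot of the aluminium end stop's front face, in its middle, at the height of the bed's top (26 mm over the table). +x is the way the pin slides in, y across, z up. Home means pin_tail at this point, axes alike. The wooden bed reaches 86 mm in front of the stop; it is 36 mm wide in front of the rails and stands on a foot 12 mm thick, 92 mm wide.
- rail_mouth (a point): point on the bed's top midway between the front ends of the two aluminium guide rails, 47 mm in front of stop_face; same axes. The rails are 12 mm high over the bed, 65 mm apart here, narrowing over 11 mm to 52.6 mm and then parallel to the stop; over their outer faces they measure 76 mm. The pin rubs on the bed with a friction of about 0.6, so press down only lightly while sliding.
- end_stop: the aluminium end stop block itself, 12 x 52 x 12 mm, fixed on the mount; origin at stop_face.
- handle_hinge (a point): pivot of the toggle clamp's handle, fixed on the mount 52 mm beyond stop_face along its x and 2 mm higher; the handle turns in the mount's x-z plane.
- handle_grip (a point): point on the centre line of the clamp's handle, in its black rubber sleeve, 88 mm from handle_hinge; the sleeve is 17 mm thick, 30 mm wide (mount's y) and covers 46 to 112 mm from the hinge. Push it on the side that faces the pin, which becomes its upper side. Let go before dead centre with the pin in place, it springs back to about 0.93 rad.
- clamp_handle (a joint): handle angle, rad: 0 fully raised (open), grows as it is pushed away from the pin and down; its rise above level is 1.38 minus this value. Starts at 0 to 0.2 and stays where left. With the pin in, the pad touches at about 0.93, the push needed at handle_grip grows to about 8 N near 1.04 and vanishes at dead centre, about 1.25; then the handle snaps to its rigid stop at 1.33 and stays.
- clamp_pad: black rubber pad, 15 mm across, on a spring-loaded spindle (20 N/mm); origin at the centre of its pressing face. Clamp open: it stands about 90 mm over the table, within 15 mm (horizontally) of the stop, and the raised steel arm that carries it tops out about 110 mm over the table. Closed: it presses on the pin 15 mm in front of the stop with about 45 N.
- tall_jar: orange pill jar with white cap, 42 mm across, 72 mm tall, standing on the table, a bystander; origin under its centre.
- bench_block: steel bench block, 62 x 62 x 20 mm, a bystander; origin under its centre.
- dark_stone: black polished stone, 24 x 34 x 15 mm, a bystander; origin under its centre.
- pale_stone: pale stone, 17 x 24 x 10 mm, a bystander; origin under its centre.

How it is judged:
By the outcome, as a careful person would: the job done as asked, in the order asked, and still so for the second after the job is handed in, with the robot touching nothing.
It also fails if it takes over 59 s, if anything falls off the work surface, if the arm or the gripper's body presses on something with over 40 N, if the wrist force passes 120 N, or if a joint passes its speed limit or range.

## Working session

There is one attempt and no reset: what is moved stays moved. The work goes in short steps, Python scripts to look and compute and a tool call to move; the robot and the scene stay as the last step left them, time stands still between calls to the robot, and variables do not carry over. Pictures are saved under pics/ and viewed, and the job is handed in when it is done.

Besides the shell and the picture viewer there is one more tool, called after "Request:" by a JSON object that holds its "method" and its "body", one argument or row to a line. arm_command: Moves the arm, as the interface text tells. Its arguments: {"type":"object","properties":{"moves":{"type":"array","items":{"type":"array","items":{"type":"array","items":{"type":"number"}}}},"force":{"type":"number"}},"required":["moves"]}

```bash
mkdir -p pics; cat > h.py <<'E'
import numpy as np, cv2
from workcell import manip
from scipy.spatial.transform import Rotation as R
def snap(c,n):
    im=manip.camera(c); cv2.imwrite(f'pics/{n}.png',im[:,:,::-1]); return im
def ray(c,px):
    i=manip.camera_info(c); P=np.array(i['pose']); f=192/np.tan(np.radians(i['vfov'])/2)
    d=np.array([(px[1]-i['cx'])/f,(px[0]-i['cy'])/f,1]); return P[:3,3],P[:3,:3]@d
def atz(c,px,z):
    o,d=ray(c,px); return o+d*(z-o[2])/d[2]
def proj(c,p):
    i=manip.camera_info(c); P=np.array(i['pose']); f=192/np.tan(np.radians(i['vfov'])/2)
    q=P[:3,:3].T@(np.array(p)-P[:3,3]); return np.array([i['cy']+f*q[1]/q[2], i['cx']+f*q[0]/q[2]])
def tri(a,b):
    (o1,d1),(o2,d2)=ray('top',a),ray('side',b)
    t=np.linalg.lstsq(np.c_[d1,-d2],o2-o1,rcond=None)[0]
    p,q=o1+t[0]*d1,o2+t[1]*d2
    return (p+q)/2,np.linalg.norm(p-q)
def st():
    o=manip.get_obs()
    for k in ('clock','position','ee_rot','ft_force','torque','grip_width','joint_pos'): print(k,np.round(o[k],4))
    return o
E
python3 - <<'E'
from h import *
np.set_printoptions(suppress=True,precision=4)
st()
for c in('top','side'):
    snap(c,c+'0'); i=manip.camera_info(c); print(c,i['vfov'],i['cx'],i['cy'],np.round(i['pose'],3).tolist())
for q in ['pin_mid','pin_tail','stop_face','rail_mouth','handle_hinge','handle_grip','clamp_pad','tall_jar','bench_block','dark_stone','pale_stone']:
    for c in('top','side'):
        print(q,c,[(np.round(d['pixel'],1).tolist(),round(d['confidence'],2)) for d in manip.pinpoint(q,c)][:3])
E
```

```text
clock 0.0
position [ 0.2522 -0.5719  0.3037]
ee_rot [-0.6918 -0.1458  0.692  -0.1458]
ft_force [-0.0175  0.3948  0.2412]
torque [-0.027  -0.0495 -0.0185]
grip_width 1.0024
joint_pos [ 1.1326  0.3325 -0.0644  1.4602  0.0219  1.3497 -0.0885]
top 53.92328539084039 255.12904854983051 189.8052847730937 [[0.023, -0.99, 0.143, 0.343], [-1.0, -0.02, 0.023, -0.089], [-0.02, -0.143, -0.99, 0.971], [0.0, 0.0, 0.0, 1.0]]
side 55.35633208327649 256.7223402713368 192.80807334586328 [[-0.948, -0.118, 0.297, 0.204], [-0.319, 0.417, -0.851, 0.775], [-0.023, -0.901, -0.433, 0.509], [0.0, 0.0, 0.0, 1.0]]
pin_mid top [([166.0, 322.5], 0.96)]
pin_mid side [([187.4, 259.9], 0.61), ([185.1, 321.7], 0.22)]
pin_tail top [([143.1, 322.8], 0.82), ([240.1, 156.8], 0.42), ([175.4, 254.8], 0.4)]
pin_tail side [([187.8, 240.0], 0.87)]
stop_face top [([175.3, 253.5], 0.7), ([243.4, 256.2], 0.18)]
stop_face side [([189.3, 241.1], 0.65), ([207.7, 252.4], 0.62), ([199.8, 262.2], 0.57)]
rail_mouth top [([179.2, 273.7], 0.65), ([167.5, 323.4], 0.55)]
rail_mouth side [([199.4, 259.2], 0.82)]
handle_hinge top [([175.1, 234.9], 0.85)]
handle_hinge side [([217.5, 246.6], 0.83)]
handle_grip top [([167.2, 222.5], 0.72)]
handle_grip side [([190.0, 237.9], 0.63)]
clamp_pad top [([173.5, 261.9], 0.41)]
clamp_pad side []
tall_jar top [([239.3, 155.7], 0.6)]
tall_jar side []
bench_block top [([237.5, 359.3], 0.77)]
bench_block side []
dark_stone top [([245.9, 293.9], 0.68)]
dark_stone side [([207.9, 322.2], 0.48)]
pale_stone top [([245.2, 255.4], 0.62)]
pale_stone side [([225.7, 317.0], 0.41)]
```

```bash
python3 - <<'E'
import cv2
a=cv2.imread('pics/top0.png');b=cv2.imread('pics/side0.png')
cv2.imwrite('pics/top0z.png',cv2.resize(a[110:290,120:390],None,fx=2.9,fy=2.9,interpolation=cv2.INTER_CUBIC))
cv2.imwrite('pics/side0z.png',cv2.resize(b[130:280,170:370],None,fx=3.9,fy=3.9,interpolation=cv2.INTER_CUBIC))
E
```

```text
(no output)
```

View pics/top0.png

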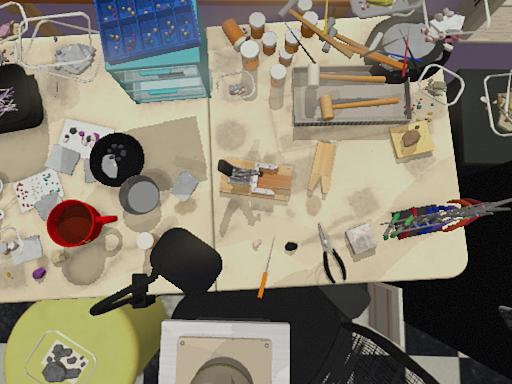

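View pics/side0.png

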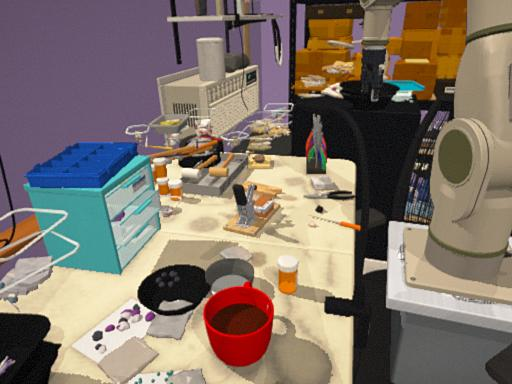

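View pics/top0z.png

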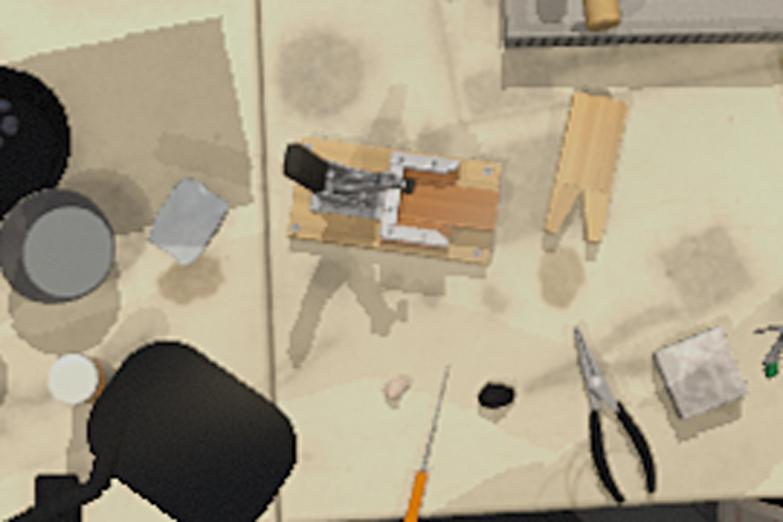

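View pics/side0z.png

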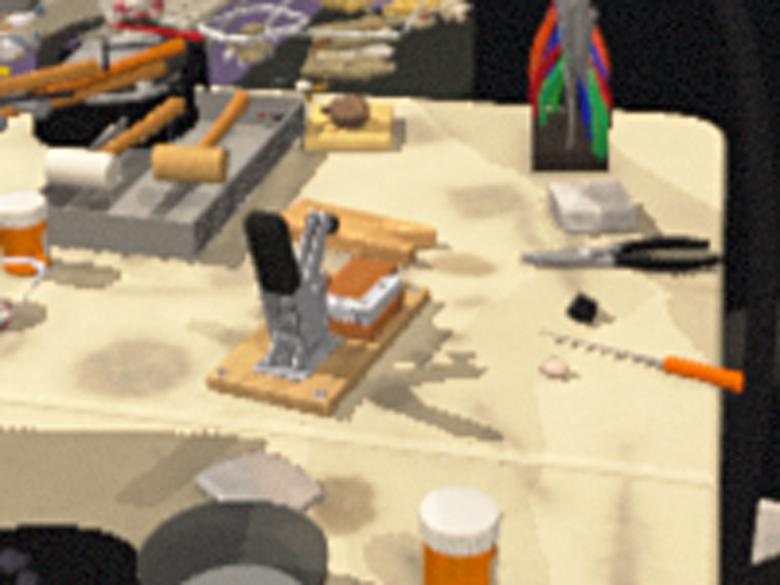

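```bash
python3 - <<'E'
from h import *
np.set_printoptions(suppress=True,precision=4)
m=manip.regions_of('pin_mid','top')[0]; print(m['confidence'],m['rect'])
cv2.imwrite('pics/mk.png',m['mask'].astype(np.uint8)*255)
rc=np.argwhere(m['mask']); 
w=np.array([atz('top',p,0.015) for p in rc])[:,:2].astype(np.float32)
print('rect',cv2.minAreaRect(w*1000))
for q,px,z in [('mid',(166,322.5),.0075),('tail',(143.1,322.8),0),('stop',(175.3,253.5),.026),('mouth',(179.2,273.7),.026),('hinge',(175.1,234.9),.028),('jar',(239.3,155.7),0),('blk',(237.5,359.3),0),('dark',(245.9,293.9),0),('pale',(245.2,255.4),0)]:
    print(q,atz('top',px,z))
for q,px,z in [('mid',(187.4,259.9),.0075),('stop',(207.7,252.4),.026),('mouth',(199.4,259.2),.026),('hinge',(217.5,246.6),.028)]:
    print('side',q,atz('side',px,z))
print(tri((167.2,222.5),(190,237.9)))
# mount corners from zoomed pic (x,y)->px ; foot top z=.012
for n,(x,y),z in [('footTL',(302,135),.012),('footBL',(290,238),.012),('footBR',(487,265),.012),('footTR',(501,162),.012),('bedTR',(503,181),.026),('bedBR',(497,229),.026),('railT',(460,165),.038),('railB',(447,237),.038),('stopT',(393,160),.038),('stopB',(381,240),.038),('pinTL',(574,92),.015),('pinTR',(628,98),.015),('pinBL',(544,234),.015),('pinBR',(598,244),.015)]:
    print(n,atz('top',(110+y/2.9-.33,120+x/2.9-.33),z))
E
```

```text
0.67 [307.9, 144.9, 337.8, 191.7]
rect ((544.0809326171875, -238.05874633789062), (51.47661590576172, 132.90811157226562), 77.87032318115234)
mid [ 0.5473 -0.2404  0.0075]
tail [ 0.6105 -0.2425  0.    ]
stop [ 0.516  -0.0625  0.026 ]
mouth [ 0.5069 -0.114   0.026 ]
hinge [ 0.5152 -0.0152  0.028 ]
jar [0.3492 0.1852 0.    ]
blk [ 0.3655 -0.3342  0.    ]
dark [ 0.3406 -0.1687  0.    ]
pale [ 0.3401 -0.0708  0.    ]
side mid [ 0.5512 -0.2521  0.0075]
side stop [ 0.5164 -0.0795  0.026 ]
side mouth [ 0.5143 -0.134   0.026 ]
side hinge [ 0.5117 -0.0192  0.028 ]
(array([0.519 , 0.0075, 0.1196]), np.float64(0.005274522326772254))
footTL [0.5676 0.0165 0.012 ]
footBL [0.474  0.0239 0.012 ]
footBR [ 0.4535 -0.1507  0.012 ]
footTR [ 0.5462 -0.1622  0.012 ]
bedTR [ 0.5262 -0.163   0.026 ]
bedBR [ 0.4836 -0.1582  0.026 ]
railT [ 0.5373 -0.1247  0.038 ]
railB [ 0.474  -0.1144  0.038 ]
stopT [ 0.5407 -0.0665  0.038 ]
stopB [ 0.4703 -0.0577  0.038 ]
pinTL [ 0.6107 -0.2267  0.015 ]
pinTR [ 0.606  -0.2748  0.015 ]
pinBL [ 0.4816 -0.2003  0.015 ]
pinBR [ 0.4737 -0.2476  0.015 ]
```

```bash
python3 - <<'E'
from h import *
np.set_printoptions(suppress=True,precision=3)
print('joint',tri((290,140),(305,345)))
b=cv2.imread('pics/side0.png')
cv2.imwrite('pics/s1.png',cv2.resize(b[90:340,250:512],None,fx=2.4,fy=2.4))
for h in (0,.1,.2,.3,.4): print(h,[atz('top',p,h).tolist() for p in ((231,185),(290,205),(262,220))])
print('R',R.from_quat(manip.get_obs()['ee_rot']).as_matrix())
for p in ([0,0,0],[.3,.05,.3],[.3,.05,.2],[.3,.05,.4],[0.3,.1,.1]): print(p,proj('side',p),proj('top',p))
E
```

```text
joint (array([0.225, 0.215, 0.009]), np.float64(0.00389708891838948))
0 [[0.37204672289515917, 0.1108095599491742, 0.0], [0.2259845320554154, 0.053124242843614236, 0.0], [0.2959431714302985, 0.017912428427090177, 0.0]]
0.1 [[0.36901881253520574, 0.09019596922329191, 0.09999999999999998], [0.23799984429076848, 0.03845177254534406, 0.09999999999999998], [0.30075331045463344, 0.006866489808284984, 0.09999999999999998]]
0.2 [[0.3659909021752523, 0.06958237849740963, 0.19999999999999996], [0.25001515652612155, 0.023779302247073877, 0.19999999999999996], [0.3055634494789684, -0.004179448810520209, 0.19999999999999996]]
0.3 [[0.36296299181529895, 0.04896878777152734, 0.30000000000000004], [0.2620304687614746, 0.00910683194880367, 0.30000000000000004], [0.3103735885033033, -0.015225387429325402, 0.30000000000000004]]
0.4 [[0.35993508145534553, 0.028355197045645042, 0.4], [0.2740457809968277, -0.005565638349466495, 0.4], [0.3151837275276383, -0.02627132604813058, 0.4]]
R [[-0.     0.404 -0.915]
 [-0.    -0.915 -0.404]
 [-1.     0.     0.   ]]
[0, 0, 0] [264.147 458.899] [386.448 222.959]
[0.3, 0.05, 0.3] [130.459 329.011] [267.121 182.639]
[0.3, 0.05, 0.2] [176.26  326.079] [264.158 193.061]
[0.3, 0.05, 0.4] [ 78.926 332.311] [271.128 168.546]
[0.3, 0.1, 0.1] [228.365 319.611] [261.347 179.222]
```

View pics/s1.png

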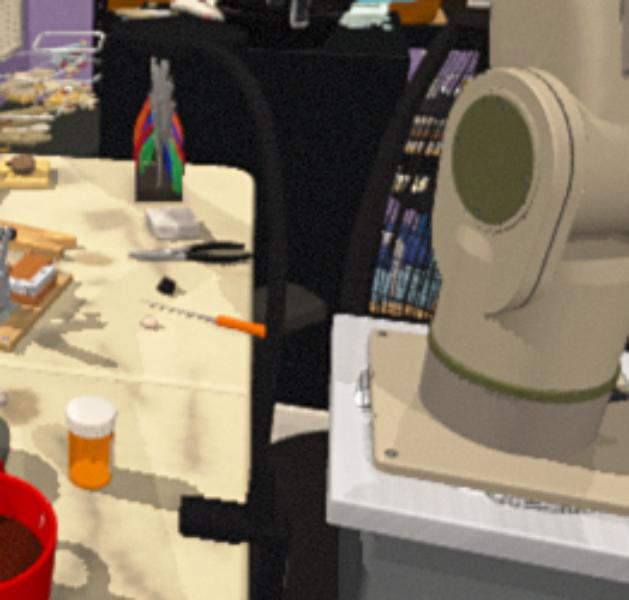

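```bash
python3 - <<'E'
from h import *
b=cv2.imread('pics/side0.png')
c=b[0:330,250:512].astype(float)
c=np.clip((c/255)**.4*255,0,255).astype(np.uint8)
cv2.imwrite('pics/s2.png',cv2.resize(c[60:320],None,fx=2.3,fy=2.3,interpolation=cv2.INTER_CUBIC))
E
```

```text
(no output)
```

View pics/s2.png

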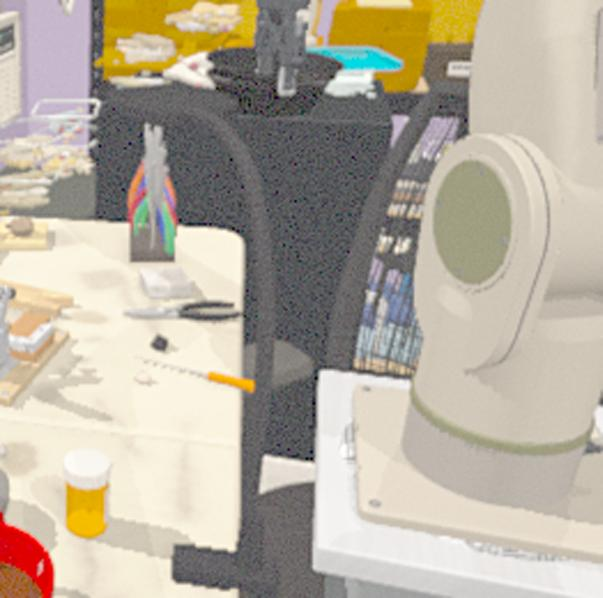

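```bash
python3 - <<'E'
from h import *
for z in (0,.1,.2,.3,.4,.5): print(z,proj('top',[.225,.215,z]).round(),proj('side',[.225,.215,z]).round(),proj('top',[.2,.2,z]).round(),proj('side',[.2,.2,z]).round())
# shade centre at (262,185) along ray: side projections
o,d=ray('top',(262,185))
for z in (.1,.2,.3,.4,.5,.6): p=atz('top',(262,185),z); print(z,p.round(3),proj('side',p).round())
b=cv2.imread('pics/top0.png')
c=b[200:330,70:250].astype(float)
c=np.clip((c/255)**.35*255,0,255).astype(np.uint8)
cv2.imwrite('pics/t2.png',cv2.resize(c,None,fx=4,fy=4,interpolation=cv2.INTER_CUBIC))
E
```

```text
0 [289. 141.] [309. 346.] [299. 146.] [306. 360.]
0.1 [294. 127.] [266. 350.] [306. 133.] [264. 365.]
0.2 [300. 109.] [218. 355.] [314. 115.] [216. 371.]
0.3 [309.  86.] [162. 361.] [324.  93.] [161. 378.]
0.4 [320.  54.] [ 98. 368.] [338.  63.] [ 96. 387.]
0.5 [337.   9.] [ 21. 376.] [359.  19.] [ 21. 396.]
0.1 [0.299 0.087 0.1  ] [225. 321.]
0.2 [0.304 0.067 0.2  ] [179. 323.]
0.3 [0.309 0.046 0.3  ] [130. 325.]
0.4 [0.314 0.026 0.4  ] [ 77. 327.]
0.5 [0.319 0.006 0.5  ] [ 20. 329.]
0.6 [ 0.324 -0.014  0.6  ] [-40. 331.]
```

View pics/t2.png

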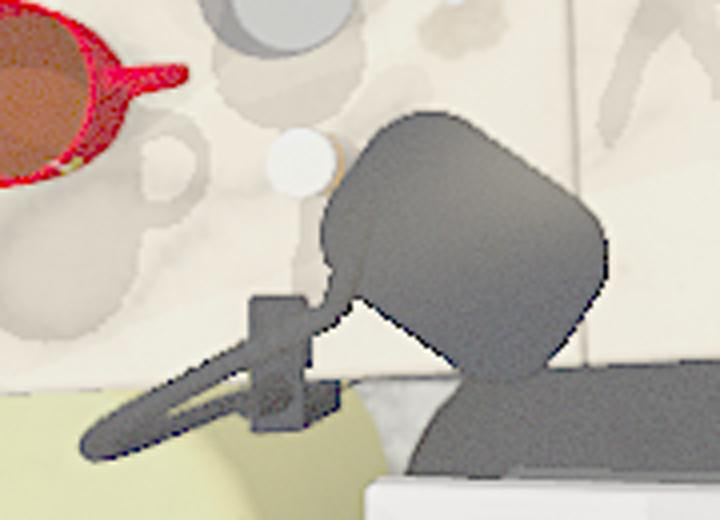

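```bash
python3 - <<'E'
from h import *
b=cv2.imread('pics/side0.png')
c=cv2.GaussianBlur(b,(3,3),0)[50:230,260:420].astype(float)
c=np.clip(c*4,0,255).astype(np.uint8)
cv2.imwrite('pics/s3.png',cv2.resize(c,None,fx=3.3,fy=3.3,interpolation=cv2.INTER_CUBIC))
E
```

```text
(no output)
```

View pics/s3.png

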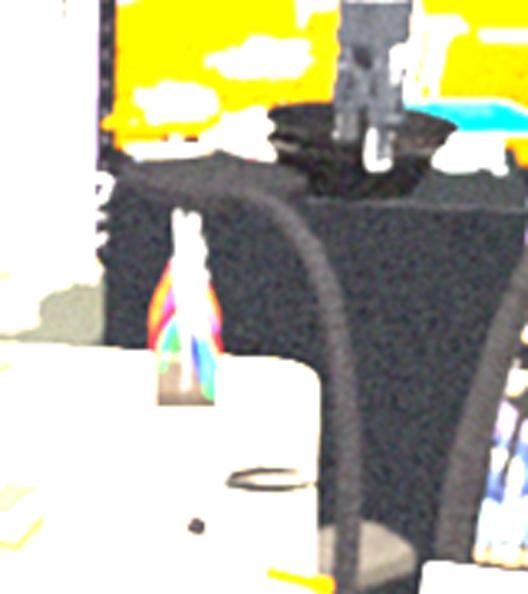

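Request:
{"method": "arm_command", "body": {
  "moves": [
    [[0, 0, -0.33, -0.65, 0], [0, 0, -0.33, -0.65, 0], [0, 0, -0.33, -0.65, 0], [0, 0, -0.33, -0.65, 0], [0, 0, -0.33, -0.65, 0], [0, 0, -0.33, -0.65, 0], [0, 0, -0.33, -0.65, 0], [0, 0, -0.33, -0.65, 0], [0, 0, -0.33, -0.65, 0], [0, 0, -0.33, -0.65, 0], [0, 0, -0.33, -0.65, 0], [0, 0, -0.33, -0.65, 0]]
  ],
  "force": 40
}}

```text
clock: 2.25
position: [0.3917, -0.4009, 0.3037]
ee_rot: [0.692, 0.147, -0.692, 0.146]
ft_force: [1.0, 0.1, -3.1]
grip_width: 0.996
```

Request:
{"method": "arm_command", "body": {
  "moves": [
    [[0, 0, -0.33, -0.65, 0], [0, 0, -0.33, -0.65, 0], [0, 0, -0.33, -0.65, 0], [0, 0, -0.33, -0.65, 0], [0, 0, -0.33, -0.65, 0], [0, 0, -0.33, -0.65, 0], [0, 0, -0.33, -0.65, 0], [0, 0, -0.33, -0.65, 0], [0, 0, -0.33, -0.65, 0], [0, 0, -0.33, -0.65, 0], [0, 0, -0.33, -0.65, 0], [0, 0, -0.33, -0.65, 0]]
  ]
}}

```text
clock: 3.25
position: [0.5298, -0.2315, 0.3037]
ee_rot: [-0.692, -0.147, 0.692, -0.146]
ft_force: [0.5, 0.6, -2.4]
grip_width: 0.998
```

Request:
{"method": "arm_command", "body": {
  "moves": [
    [[0, 0.2, 0, 0, 6], [0, 0.2, 0, 0, 6], [0, 0.2, 0, 0, 6], [0, 0.2, 0, 0, 6], [0, 0.2, 0, 0, 6], [0, 0.2, 0, 0, 6], [0, 0, 0, 0, 0], [0, 0, 0, 0, 0]]
  ]
}}

```text
clock: 3.92
position: [0.5293, -0.2325, 0.2737]
ee_rot: [-0.703, 0.073, 0.704, 0.074]
ft_force: [0.7, 0.4, -1.4]
grip_width: 0.999
```

```bash
cat >> h.py <<'E'
def ang(): 
    M=R.from_quat(manip.get_obs()['ee_rot']).as_matrix(); return M
def go(t, yaw=None):
    """remaining move to TCP target t in tool units, yaw of tool y (deg world)"""
    o=manip.get_obs(); M=ang(); 
    d=M.T@(np.array(t)-o['position'])/.025
    y=np.degrees(np.arctan2(M[1,1],M[0,1])); print('tool units',d.round(2),'yaw',y.round(2), 'turn', None if yaw is None else -(yaw-y),'down',M[:,0].round(3))
E
python3 - <<'E'
from h import *
st(); go([.532,-.2355,.15],-102); snap('top','top1'); snap('side','side1')
E
```

```text
clock 3.9167
position [ 0.5293 -0.2325  0.2737]
ee_rot [-0.703   0.0734  0.7035  0.0738]
ft_force [ 0.6681  0.4105 -1.4414]
torque [ 0.2514 -0.084   0.0469]
grip_width 0.9986
joint_pos [ 0.5646  0.2628 -0.2721  1.6196  0.0727  1.27   -1.4995]
tool units [ 4.95  0.1  -0.14] yaw -101.95 turn 0.054751808905280086 down [-0.001  0.001 -1.   ]
```

View pics/top1.png

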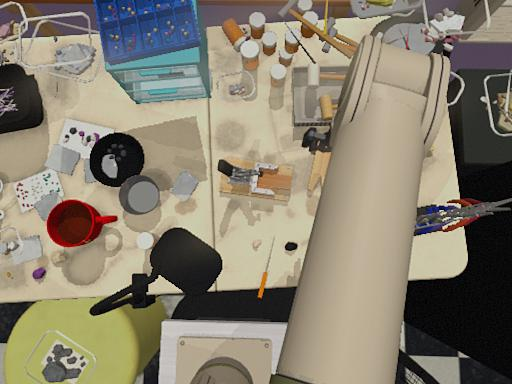

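View pics/side1.png

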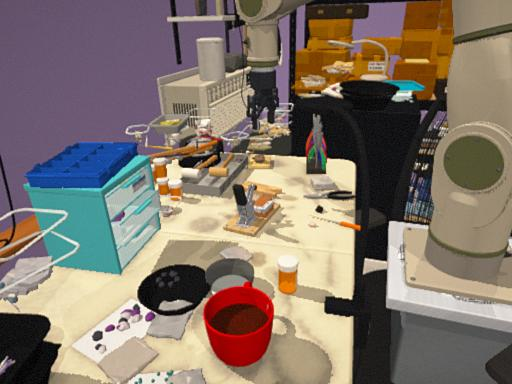

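Request:
{"method": "arm_command", "body": {
  "moves": [
    [[0, 0.6, 0.05, -0.07, 0], [0, 0.8, 0.05, -0.07, 0], [0, 0.8, 0, 0, 0], [0, 0.8, 0, 0, 0], [0, 0.8, 0, 0, 0], [0, 0.8, 0, 0, 0], [0, 0.8, 0, 0, 0], [0, 0.8, 0, 0, 0], [0, 0.5, 0, 0, 0], [0, 0.2, 0, 0, 0], [0, 0.1, 0, 0, 0], [0, 0, 0, 0, 0]]
  ]
}}

```text
clock: 5.02
position: [0.5325, -0.2364, 0.0993]
ee_rot: [0.703, -0.075, -0.703, -0.075]
ft_force: [-0.1, 1.4, -1.9]
grip_width: 1.0
```

```bash
python3 - <<'E'
from h import *
st(); go([.532,-.2355,.074],-102); b=snap('side','side2')
cv2.imwrite('pics/s2z.png',cv2.resize(b[120:260,200:340,::-1],None,fx=4,fy=4,interpolation=cv2.INTER_CUBIC))
E
```

```text
clock 5.0167
position [ 0.5325 -0.2364  0.0993]
ee_rot [ 0.7033 -0.0748 -0.703  -0.0748]
ft_force [-0.0954  1.3964 -1.8666]
torque [ 0.1596 -0.09    0.0723]
grip_width 0.9997
joint_pos [ 0.5481  0.4511 -0.2537  1.7688  0.136   0.9382 -1.5445]
tool units [ 1.01 -0.03  0.03] yaw -102.14 turn -0.14310633927668448 down [ 0. -0. -1.]
```

View pics/s2z.png

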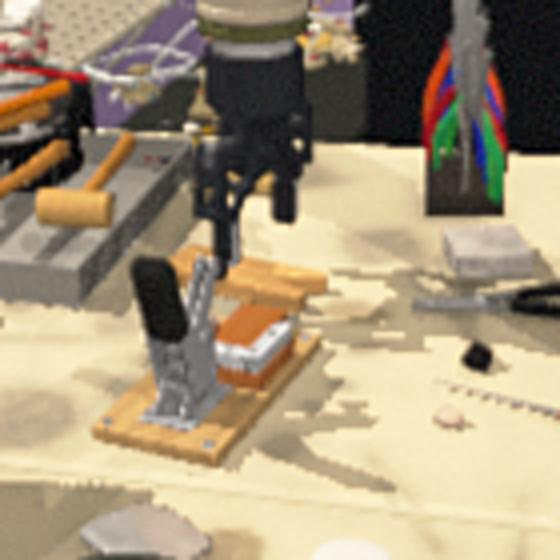

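Request:
{"method": "arm_command", "body": {
  "moves": [
    [[0, 0.4, 0, 0, 0], [0, 0.4, 0, 0, 0], [0, 0.2, 0, 0, 0], [0, 0, 0, 0, 0], [0, 0, 0, 0, 0]]
  ]
}}

```text
clock: 5.48
position: [0.5319, -0.2361, 0.0734]
ee_rot: [-0.703, 0.075, 0.703, 0.075]
ft_force: [1.1, -0.1, -2.4]
grip_width: 1.0
```

Request:
{"method": "arm_command", "body": {
  "moves": [
    [[0.3, 0, 0, 0, 0], [0.4, 0, 0, 0, 0], [0.5, 0, 0, 0, 0], [0.6, 0, 0, 0, 0], [0.7, 0, 0, 0, 0], [0.7, 0, 0, 0, 0], [0.7, 0, 0, 0, 0], [0.7, 0, 0, 0, 0]]
  ],
  "force": 40
}}

```text
clock: 6.15
position: [0.5325, -0.2364, 0.0745]
ee_rot: [0.703, -0.075, -0.703, -0.075]
ft_force: [-0.4, 1.4, 6.3]
grip_width: 0.573
```

```bash
python3 - <<'E'
from h import *
st(); b=snap('side','side3')
cv2.imwrite('pics/s3z.png',cv2.resize(b[120:260,200:340,::-1],None,fx=4,fy=4,interpolation=cv2.INTER_CUBIC))
E
```

```text
clock 6.15
position [ 0.5325 -0.2364  0.0745]
ee_rot [ 0.7035 -0.0751 -0.7028 -0.0749]
ft_force [-0.4174  1.3534  6.2908]
torque [0.3695 0.1069 0.0862]
grip_width 0.5731
joint_pos [ 0.543   0.4858 -0.248   1.7807  0.1479  0.8922 -1.5538]
```

View pics/s3z.png

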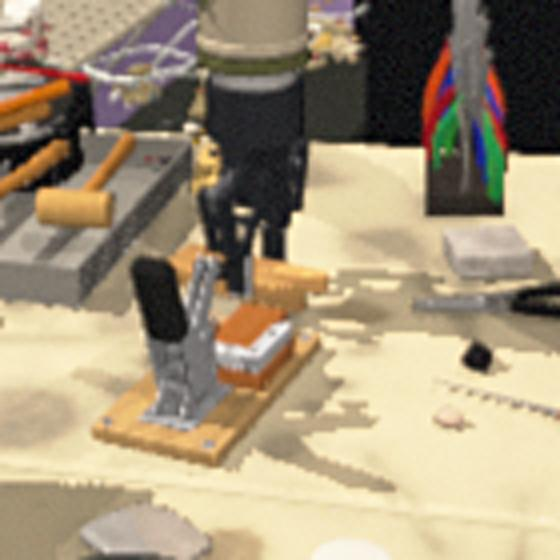

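Request:
{"method": "arm_command", "body": {
  "moves": [
    [[0.7, -0.2, 0, 0, 0], [0.7, -0.5, 0, 0, 0], [0.7, -0.5, 0, 0, 0], [0.7, -0.5, 0, 0, 0], [0.7, -0.5, 0, 0, 0], [0.7, -0.5, 0, 0, 0], [0.7, -0.5, 0, 0, 0], [0.7, -0.5, 0, 0, 0], [0.7, -0.4, 0, 0, 0], [0.7, -0.2, 0, 0, 0], [0.7, 0, 0, 0, 0]]
  ]
}}

```text
clock: 7.12
position: [0.5327, -0.2365, 0.1829]
ee_rot: [0.704, -0.075, -0.702, -0.075]
ft_force: [0.7, 0.6, -2.9]
grip_width: 0.573
```

```bash
cat > ov.py <<'E'
from h import *
import sys
x,y,th=[float(a) for a in sys.argv[1:4]]   # stop_face xy, heading deg
src=sys.argv[4]; cam=sys.argv[5]; out=sys.argv[6]; r0,r1,c0,c1=[int(a) for a in sys.argv[7:11]]; s=float(sys.argv[11])
im=cv2.imread(src)[r0:r1,c0:c1]; im=cv2.resize(im,None,fx=s,fy=s,interpolation=cv2.INTER_CUBIC)
a=np.radians(th); ex=np.array([np.cos(a),np.sin(a),0]); ey=np.array([-np.sin(a),np.cos(a),0])
W=lambda p: np.array([x,y,.026])+ex*p[0]/1e3+ey*p[1]/1e3+np.array([0,0,p[2]/1e3])
def L(ps,col,cl=True):
    q=[proj(cam,W(p)) for p in ps]; q=np.array([[(u[1]-c0+.5)*s-.5,(u[0]-r0+.5)*s-.5] for u in q]).round().astype(int)
    cv2.polylines(im,[q],cl,col,1)
L([(-86,-18,0),(-86,18,0),(-47,18,0),(-47,-18,0)],(0,0,255))
L([(0,-26,12),(0,26,12),(12,26,12),(12,-26,12)],(255,0,0))
for k in(1,-1): L([(-47,32.5*k,12),(-36,26.3*k,12),(0,26.3*k,12),(0,38*k,12),(-47,38*k,12)],(0,255,0))
L([(-90,-46,-14),(-90,46,-14),(90,46,-14),(90,-46,-14)],(255,0,255))
cv2.imwrite(out,im)
E
python3 ov.py .5148 -.0752 83.3 pics/top0.png top pics/o1.png 145 210 210 300 8
python3 ov.py .5148 -.0752 83.3 pics/side0.png side pics/o1s.png 170 245 215 290 8
```

```text
(no output)
```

View pics/o1.png

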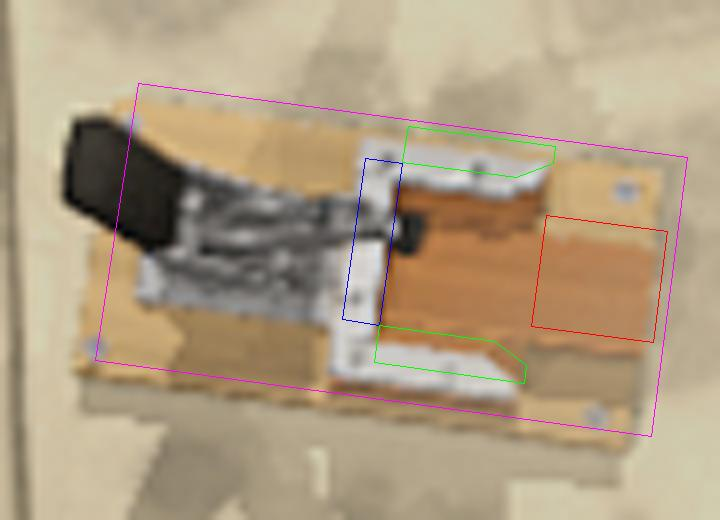

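View pics/o1s.png

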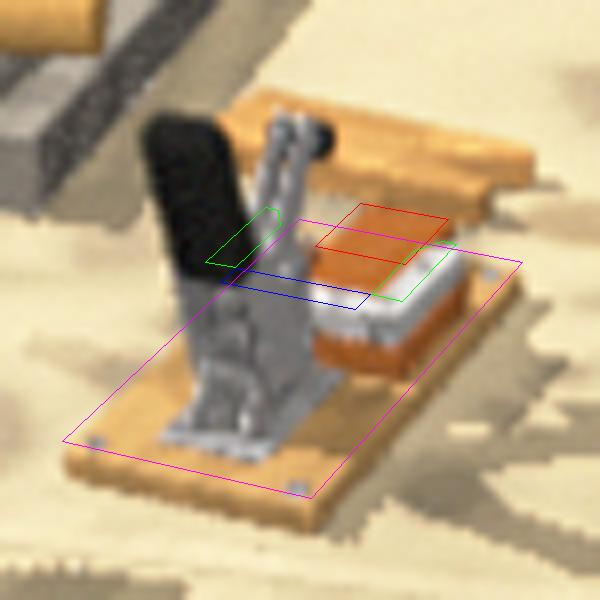

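```bash

python3 ov.py .5100 -.0725 83.2 pics/top0.png top pics/o2.png 145 210 210 300 8
python3 ov.py .5100 -.0725 83.2 pics/side0.png side pics/o2s.png 170 245 215 290 8
```

```text
(no output)
```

View pics/o2.png

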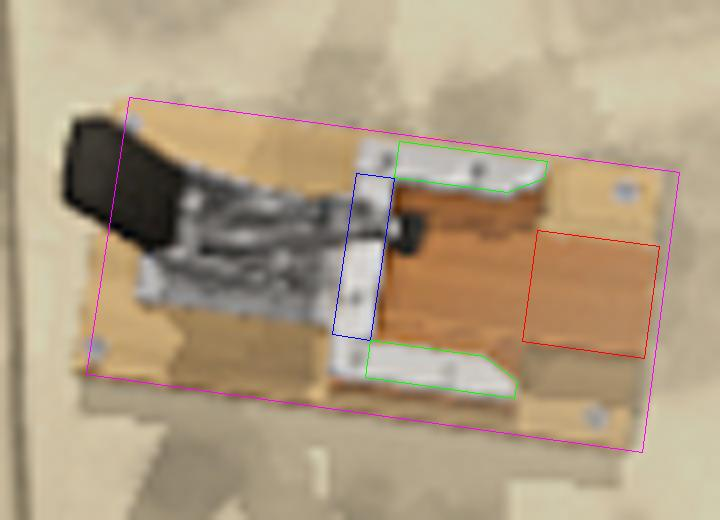

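View pics/o2s.png

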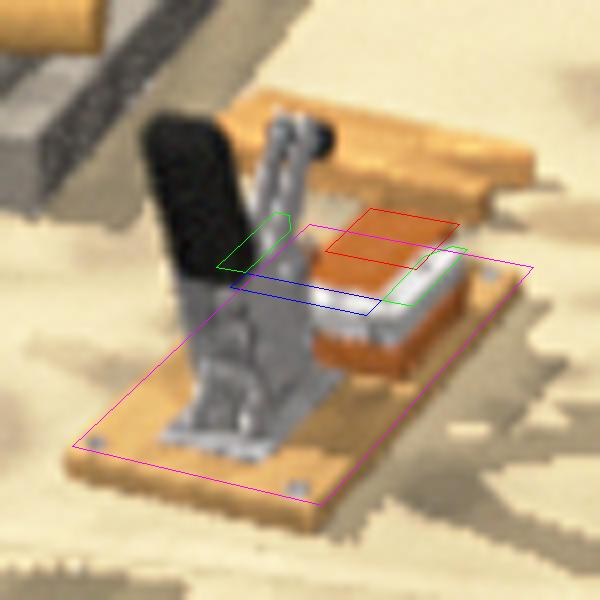

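Request:
{"method": "arm_command", "body": {
  "moves": [
    [[0.7, 0, 0, 0, -6.8], [0.7, 0, 0, 0, -6.8], [0.7, 0, 0, 0, -6.8], [0.7, 0, 0, 0, -6.8], [0.7, 0, 0, 0, -6.8], [0.7, 0, 0, 0, -6.8], [0.7, 0, 0, 0, -6.8], [0.7, 0, 0, 0, -6.8], [0.7, 0, 0, 0, -6.8], [0.7, 0, 0, 0, -6.8], [0.7, 0, 0, 0, -6.8], [0.7, 0, 0, 0, -6.8]]
  ]
}}

```text
clock: 8.12
position: [0.5318, -0.2362, 0.1806]
ee_rot: [-0.58, -0.405, 0.58, -0.404]
ft_force: [1.0, 0.5, -4.2]
grip_width: 0.571
```

Request:
{"method": "arm_command", "body": {
  "moves": [
    [[0.7, 0, 0, 0, -6.8], [0.7, 0, 0, 0, -6.8], [0.7, 0, 0, 0, 0], [0.7, 0, 0, 0, 0]]
  ]
}}

```text
clock: 8.45
position: [0.5319, -0.2363, 0.1808]
ee_rot: [-0.53, -0.468, 0.53, -0.467]
ft_force: [-0.3, 0.4, -3.5]
grip_width: 0.572
```

```bash
python3 - <<'E'
from h import *
st(); go([.4938,-.2081,.12],-6.8); snap('top','top4')
b=snap('side','side4')
E
```

```text
clock 8.45
position [ 0.5319 -0.2363  0.1808]
ee_rot [-0.5303 -0.468   0.5305 -0.4673]
ft_force [-0.2651  0.4264 -3.5314]
torque [ 0.2426 -0.1002  0.007 ]
grip_width 0.5717
joint_pos [ 0.7716  0.3889 -0.5259  1.6995  0.2135  1.1117  0.0571]
tool units [ 2.43 -1.65 -0.93] yaw -7.2 turn -0.3991204910102297 down [-0.001  0.001 -1.   ]
```

View pics/top4.png

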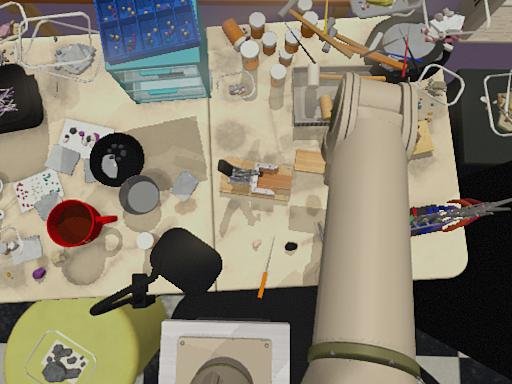

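View pics/side4.png

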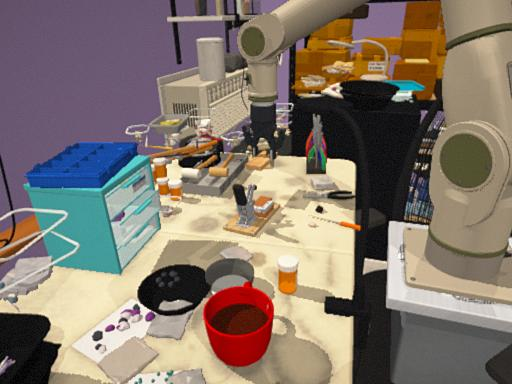

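```bash
python3 - <<'E'
from h import *
b=cv2.imread('pics/top4.png')
im=cv2.resize(b[135:190,280:345],None,fx=10,fy=10,interpolation=cv2.INTER_CUBIC)
p=np.array(manip.get_obs()['position']); a=np.radians(82.8); ex=np.array([np.cos(a),np.sin(a),0]); ey=np.array([-ex[1],ex[0],0])
q=[]
for u,v in((76.6,25),(76.6,-25),(20,-25),(20,25)):
    w=p+ex*u/1e3+ey*v/1e3; w[2]=p[2]-.0745+.015
    r=proj('top',w); q.append([(r[1]-280+.5)*10,(r[0]-135+.5)*10])
cv2.polylines(im,[np.array(q).astype(int)],True,(0,0,255),1); cv2.imwrite('pics/p4.png',im)
E
```

View pics/p4.png

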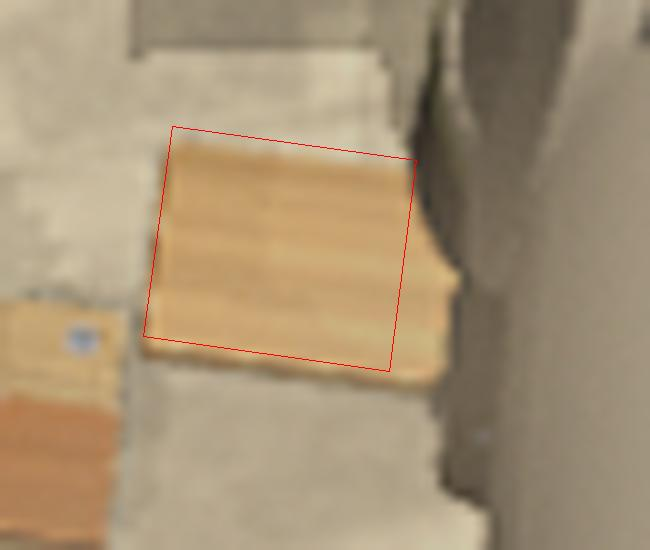

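```bash
python3 - <<'E'
from h import *
go([.4956,-.2101,.108],-6.8)
E
```

```text
tool units [ 2.92 -1.58 -0.85] yaw -7.19 turn -0.3936871507301838 down [-0.  0. -1.]
```

Request:
{"method": "arm_command", "body": {
  "moves": [
    [[0.7, 0, -0.3, -0.15, -0.4], [0.7, 0, -0.3, -0.15, 0], [0.7, 0, -0.3, -0.15, 0], [0.7, 0.2, -0.3, -0.15, 0], [0.7, 0.4, -0.2, -0.15, 0], [0.7, 0.5, -0.18, -0.1, 0], [0.7, 0.5, 0, 0, 0], [0.7, 0.5, 0, 0, 0], [0.7, 0.4, 0, 0, 0], [0.7, 0.3, 0, 0, 0], [0.7, 0.1, 0, 0, 0], [0.7, 0, 0, 0, 0]]
  ]
}}

```text
clock: 9.55
position: [0.4953, -0.2105, 0.1081]
ee_rot: [-0.528, -0.471, 0.528, -0.47]
ft_force: [0.6, 0.4, -3.2]
grip_width: 0.573
```

```bash
python3 - <<'E'
from h import *
st();go([.4956,-.2101,.101],-6.8)
snap('top','top5')
snap('side','side5')
E
python3 ov.py .512 -.0725 83.2 pics/top5.png top pics/o5.png 140 215 210 320 7
python3 ov.py .512 -.0725 83.2 pics/side5.png side pics/o5s.png 155 245 205 295 6.5
```

```text
clock 9.55
position [ 0.4953 -0.2105  0.1081]
ee_rot [-0.5278 -0.4709  0.5279 -0.4701]
ft_force [ 0.6055  0.3622 -3.2033]
torque [ 0.2506 -0.053   0.0634]
grip_width 0.5729
joint_pos [ 0.7669  0.3963 -0.5243  1.8679  0.2408  0.9414  0.0182]
tool units [ 0.28  0.01 -0.02] yaw -6.58 turn 0.2243539907028289 down [-0.001  0.001 -1.   ]
```

View pics/o5.png

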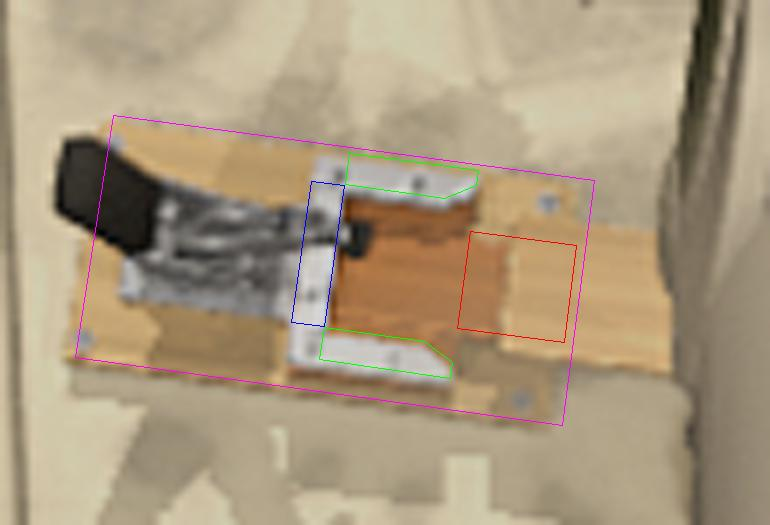

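View pics/o5s.png

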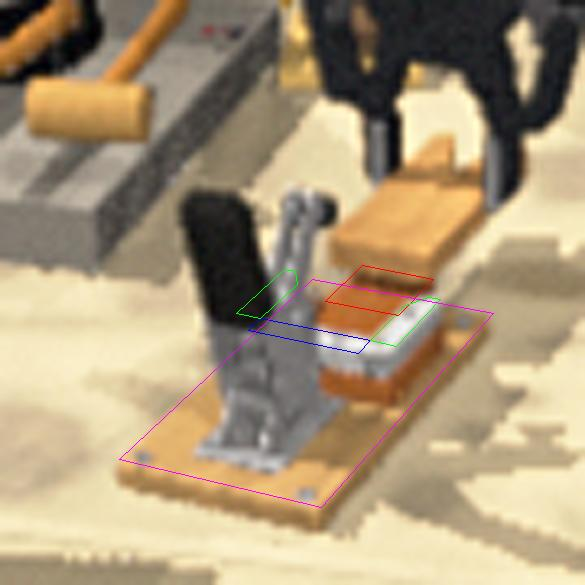

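Request:
{"method": "arm_command", "body": {
  "moves": [
    [[0.7, 0.1, 0, 0, 0.2], [0.7, 0.1, 0, 0, 0], [0.7, 0.06, 0, 0, 0], [0.7, 0, 0, 0, 0], [0.7, 0, 0, 0, 0]]
  ]
}}

```text
clock: 10.07
position: [0.4954, -0.2106, 0.1024]
ee_rot: [-0.529, -0.47, 0.529, -0.47]
ft_force: [1.0, 0.6, -3.7]
grip_width: 0.567
```

Request:
{"method": "arm_command", "body": {
  "moves": [
    [[0.7, 0.04, 0, 0, 0], [0.7, 0, 0, 0, 0], [0.7, 0, 0, 0, 0]]
  ]
}}

```text
clock: 10.32
position: [0.4954, -0.2106, 0.1014]
ee_rot: [0.529, 0.47, -0.529, 0.47]
ft_force: [0.2, 0.7, -3.7]
grip_width: 0.574
```

Request:
{"method": "arm_command", "body": {
  "moves": [
    [[0.7, 0.04, 0, 0, 0], [0.7, 0, 0, 0, 0], [0.7, 0, 0, 0, 0]]
  ]
}}

```text
clock: 10.57
position: [0.4955, -0.2106, 0.1005]
ee_rot: [0.529, 0.469, -0.529, 0.47]
ft_force: [0.9, 0.8, -3.0]
grip_width: 0.575
```

Request:
{"method": "arm_command", "body": {
  "moves": [
    [[0.7, 0.04, 0, 0, 0], [0.7, 0, 0, 0, 0], [0.7, 0, 0, 0, 0]]
  ]
}}

```text
clock: 10.82
position: [0.4955, -0.2108, 0.0997]
ee_rot: [0.529, 0.469, -0.529, 0.47]
ft_force: [-0.8, 0.0, 1.0]
grip_width: 0.574
```

Request:
{"method": "arm_command", "body": {
  "moves": [
    [[0.7, 0.04, 0, 0, 0], [0.7, 0, 0, 0, 0], [0.7, 0, 0, 0, 0]]
  ]
}}

```text
clock: 11.07
position: [0.4954, -0.2109, 0.0986]
ee_rot: [-0.529, -0.469, 0.529, -0.47]
ft_force: [-1.7, -1.3, 2.6]
grip_width: 0.572
```

Request:
{"method": "arm_command", "body": {
  "moves": [
    [[0.7, -0.02, 0, -0.1, 0], [0.7, 0, 0, -0.15, 0], [0.7, 0, 0, -0.15, 0], [0.7, 0, 0, -0.15, 0], [0.7, 0, 0, -0.15, 0], [0.7, 0, 0, 0, 0]]
  ]
}}

```text
clock: 11.57
position: [0.498, -0.1922, 0.0993]
ee_rot: [0.529, 0.47, -0.528, 0.47]
ft_force: [1.1, -0.1, 3.4]
grip_width: 0.571
```

```bash
python3 - <<'E'
from h import *
st();go([.512-.0766*.1184,-.0725-.0766*.993,.099],-6.8)
snap('top','top6')
E
python3 ov.py .512 -.0725 83.2 pics/top6.png top pics/o6.png 140 215 210 320 7
```

```text
clock 11.5667
position [ 0.498  -0.1922  0.0993]
ee_rot [ 0.5287  0.4697 -0.5282  0.4701]
ft_force [ 1.1235 -0.0907  3.4273]
torque [ 0.445  -0.2099 -0.0061]
grip_width 0.5709
joint_pos [ 0.738   0.4014 -0.5286  1.8852  0.2501  0.9195 -0.026 ]
tool units [ 0.01 -0.01 -1.76] yaw -6.71 turn 0.08514447459617269 down [ 0.001 -0.    -1.   ]
```

View pics/o6.png

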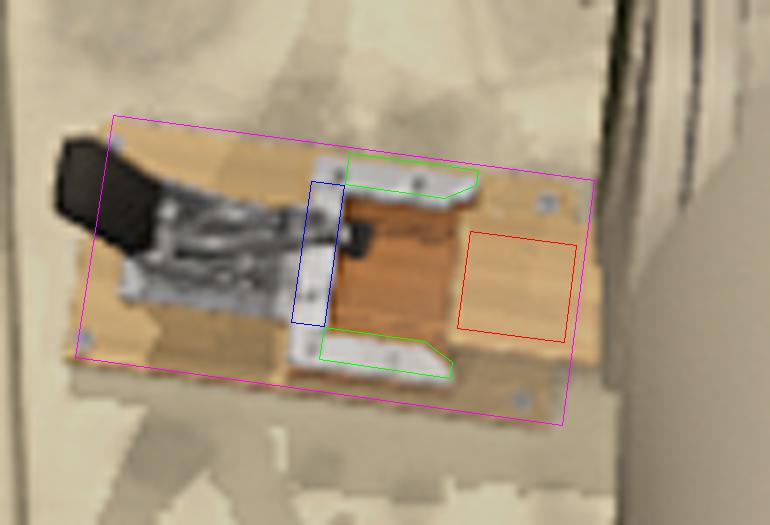

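Request:
{"method": "arm_command", "body": {
  "moves": [
    [[0.7, 0, 0, -0.1, 0], [0.7, 0, 0, -0.15, 0], [0.7, 0, 0, -0.15, 0], [0.7, 0, 0, -0.15, 0], [0.7, 0, 0, -0.15, 0], [0.7, 0, 0, -0.1, 0], [0.7, 0, 0, 0, 0]]
  ]
}}

```text
clock: 12.2
position: [0.5005, -0.1741, 0.0999]
ee_rot: [0.529, 0.469, -0.529, 0.47]
ft_force: [-0.6, -2.9, 9.3]
grip_width: 0.572
```

Request:
{"method": "arm_command", "body": {
  "moves": [
    [[0.7, 0, 0, -0.1, 0], [0.7, 0, 0, -0.1, 0], [0.7, 0, 0, -0.1, 0], [0.7, 0, 0, -0.1, 0], [0.7, 0, 0, 0, 0]]
  ]
}}

```text
clock: 12.62
position: [0.5017, -0.1647, 0.1001]
ee_rot: [-0.529, -0.468, 0.529, -0.47]
ft_force: [1.0, -4.9, 11.7]
grip_width: 0.573
```

```bash
python3 - <<'E'
from h import *
st();go([.512-.0766*.1184,-.0725-.0766*.993,.099],-6.8)
snap('top','top7')
snap('side','side7')
E
python3 ov.py .512 -.0725 83.2 pics/top7.png top pics/o7.png 140 215 210 320 7
python3 ov.py .512 -.0725 83.2 pics/side7.png side pics/o7s.png 155 245 205 295 6.5
```

```text
clock 12.6167
position [ 0.5017 -0.1647  0.1001]
ee_rot [-0.5288 -0.4682  0.5289 -0.4705]
ft_force [ 0.9729 -4.8737 11.7031]
torque [-0.9542  0.2274  0.0962]
grip_width 0.573
joint_pos [ 0.6984  0.3905 -0.5412  1.9001  0.2526  0.9155 -0.0836]
tool units [ 0.04 -0.03 -0.65] yaw -6.82 turn -0.023478761336088283 down [ 0.002 -0.003 -1.   ]
```

View pics/o7.png

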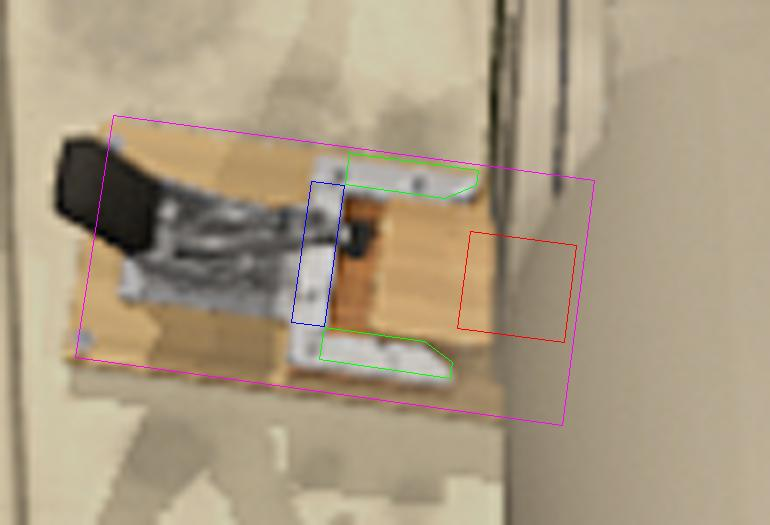

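View pics/o7s.png

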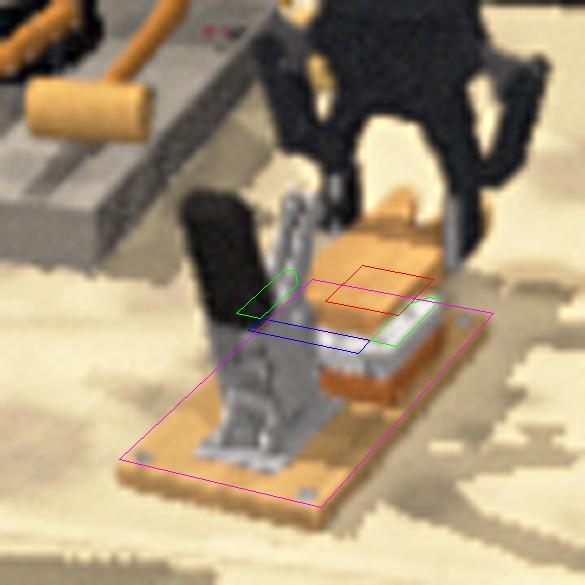

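Request:
{"method": "arm_command", "body": {
  "moves": [
    [[0.7, -0.04, 0, 0, 0], [0.7, 0, 0, -0.08, 0], [0.7, 0, 0, -0.08, 0], [0.7, 0, 0, -0.08, 0], [0.7, 0, 0, 0, 0]]
  ]
}}

```text
clock: 13.13
position: [0.502, -0.1577, 0.1003]
ee_rot: [-0.529, -0.469, 0.529, -0.47]
ft_force: [0.6, -3.3, 7.1]
grip_width: 0.572
```

Request:
{"method": "arm_command", "body": {
  "moves": [
    [[0.7, -0.01, 0, -0.08, 0], [0.7, 0, 0, -0.04, 0], [0.7, 0, 0, 0, 0]]
  ]
}}

```text
clock: 13.38
position: [0.5022, -0.1546, 0.1004]
ee_rot: [-0.529, -0.469, 0.529, -0.47]
ft_force: [-0.2, -2.6, 6.0]
grip_width: 0.574
```

Request:
{"method": "arm_command", "body": {
  "moves": [
    [[0.7, 0, 0, -0.05, 0], [0.7, 0, 0, -0.05, 0], [0.7, 0, 0, 0, 0]]
  ]
}}

```text
clock: 13.63
position: [0.5025, -0.1522, 0.1004]
ee_rot: [-0.529, -0.469, 0.529, -0.47]
ft_force: [0.0, -2.4, 6.7]
grip_width: 0.574
```

Request:
{"method": "arm_command", "body": {
  "moves": [
    [[0.7, 0, 0, -0.04, 0], [0.7, 0, 0, -0.04, 0], [0.7, 0, 0, 0, 0]]
  ]
}}

```text
clock: 13.88
position: [0.5027, -0.1502, 0.1004]
ee_rot: [-0.529, -0.469, 0.529, -0.47]
ft_force: [0.7, -1.4, 5.5]
grip_width: 0.572
```

Request:
{"method": "arm_command", "body": {
  "moves": [
    [[0.7, 0, 0, -0.04, 0], [0.7, 0, 0, 0, 0]]
  ]
}}

```text
clock: 14.05
position: [0.5028, -0.1495, 0.1004]
ee_rot: [-0.529, -0.469, 0.529, -0.47]
ft_force: [0.5, -4.5, 5.7]
grip_width: 0.571
```

Request:
{"method": "arm_command", "body": {
  "moves": [
    [[0.7, 0, 0, -0.04, 0], [0.7, 0, 0, 0, 0]]
  ]
}}

```text
clock: 14.22
position: [0.5028, -0.1494, 0.1004]
ee_rot: [-0.528, -0.469, 0.529, -0.47]
ft_force: [-0.1, -8.4, 6.1]
grip_width: 0.571
```

Request:
{"method": "arm_command", "body": {
  "moves": [
    [[0.7, 0, 0, -0.03, 0], [0.7, 0, 0, 0, 0]]
  ]
}}

```text
clock: 14.38
position: [0.5028, -0.1493, 0.1004]
ee_rot: [-0.528, -0.468, 0.53, -0.47]
ft_force: [-0.2, -9.4, 5.2]
grip_width: 0.575
```

```bash
python3 - <<'E'
from h import *
st()
snap('top','top8')
snap('side','side8')
E
python3 ov.py .512 -.0725 83.2 pics/top8.png top pics/o8.png 140 215 210 320 7
python3 ov.py .512 -.0725 83.2 pics/side8.png side pics/o8s.png 155 245 205 295 6.5
```

```text
clock 14.3833
position [ 0.5028 -0.1493  0.1004]
ee_rot [-0.5284 -0.4684  0.5297 -0.4699]
ft_force [-0.1569 -9.3896  5.2003]
torque [-2.0044  0.1698  0.0992]
grip_width 0.5749
joint_pos [ 0.6767  0.3852 -0.5484  1.9077  0.2531  0.9159 -0.1144]
```

View pics/o8.png

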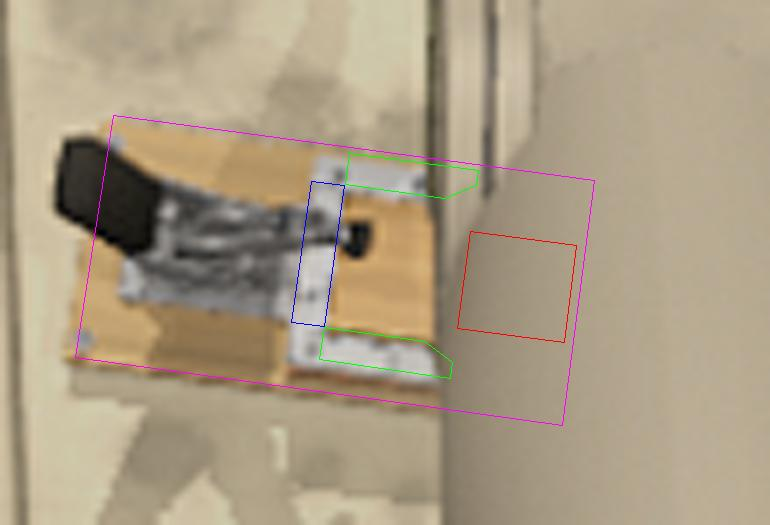

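View pics/o8s.png

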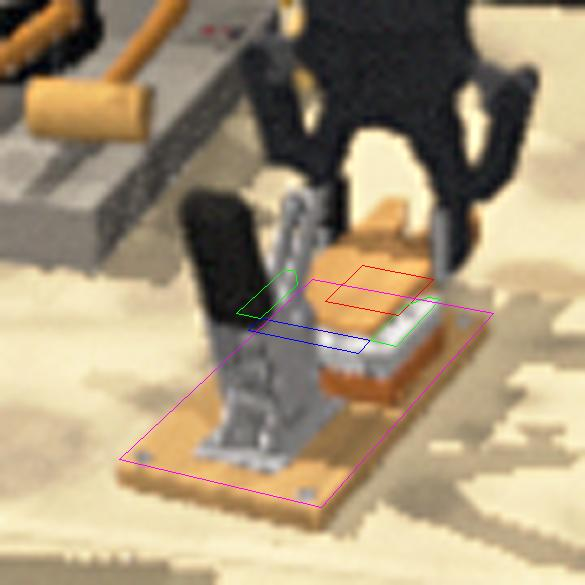

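Request:
{"method": "arm_command", "body": {
  "moves": [
    [[0.5, 0, 0, 0, 0], [0.4, 0, 0, 0, 0], [0.2, 0, 0, 0, 0], [0.1, 0, 0, 0, 0], [0.1, 0, 0, 0, 0]]
  ]
}}

```text
clock: 14.9
position: [0.5026, -0.1464, 0.0997]
ee_rot: [-0.528, -0.47, 0.528, -0.469]
ft_force: [0.8, 0.6, -3.2]
grip_width: 0.901
```

Request:
{"method": "arm_command", "body": {
  "moves": [
    [[0.1, -0.2, 0, 0.1, 0], [0.1, -0.4, 0, 0.2, 0], [0.1, -0.6, 0, 0.2, 0], [0.1, -0.6, 0, 0, 0], [0.1, -0.6, 0, 0, 0], [0.1, -0.6, 0, 0, 0], [0.1, -0.6, 0, 0, 0], [0.1, -0.4, 0, 0, 0], [0.5, -0.2, 0, 0, 0], [1, 0, 0, 0, 0]]
  ]
}}

```text
clock: 15.73
position: [0.5019, -0.16, 0.2065]
ee_rot: [0.529, 0.469, -0.528, 0.47]
ft_force: [1.0, 0.3, -3.2]
grip_width: 0.637
```

```bash
python3 - <<'E'
from h import *
st()
snap('side','side9')
E
python3 ov.py .512 -.0725 83.2 pics/side9.png side pics/o9s.png 155 245 205 295 6.5
```

```text
clock 15.7333
position [ 0.5019 -0.16    0.2065]
ee_rot [ 0.529   0.4688 -0.5284  0.4702]
ft_force [ 0.9886  0.3069 -3.2191]
torque [ 0.2682 -0.0349  0.044 ]
grip_width 0.637
joint_pos [ 0.7377  0.2471 -0.5807  1.8171  0.1504  1.1191 -0.0132]
```

View pics/o9s.png

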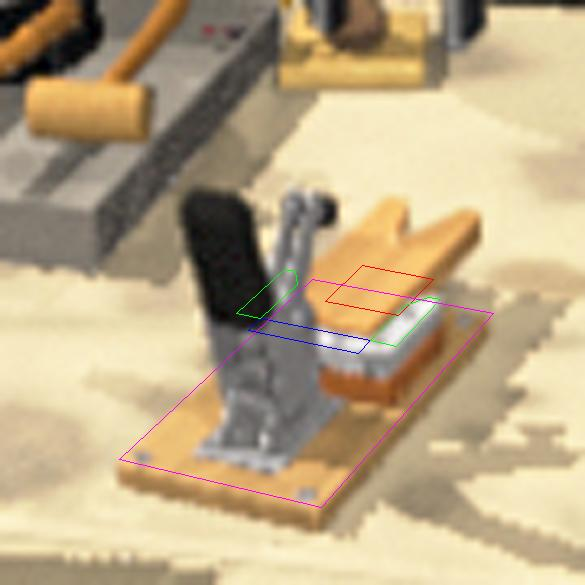

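```bash
python3 - <<'E'
from h import *
for z in (.181,.3,.4,.45,.5,.55): print(z,proj('side',[.532,-.236,z]).round())
go([.5172,-.0279,.2065],-6.8)
E
```

```text
0.181 [138. 263.]
0.3 [ 98. 263.]
0.4 [ 61. 262.]
0.45 [ 41. 262.]
0.5 [ 21. 261.]
0.55 [ -1. 261.]
tool units [-0.05  0.   -5.32] yaw -6.79 turn 0.012920188926853093 down [ 0.001 -0.    -1.   ]
```

View pics/side9.png

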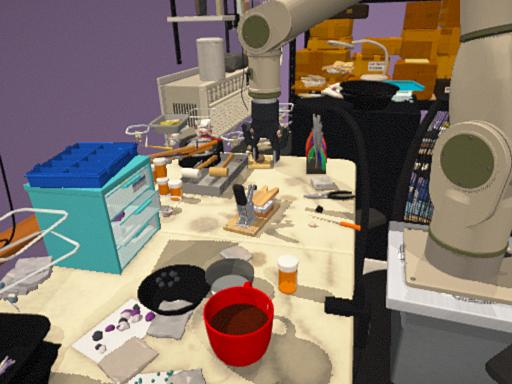

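Request:
{"method": "arm_command", "body": {
  "moves": [
    [[1, 0, 0, -0.2, 0], [1, 0, 0, -0.4, 0], [1, 0, 0, -0.5, 0], [1, 0, 0, -0.5, 0], [1, 0, 0, -0.5, 0], [1, 0, 0, -0.6, 0], [1, 0, 0, -0.6, 0], [1, 0, 0, -0.6, 0], [1, 0, 0, -0.6, 0], [1, 0, 0, -0.5, 0], [1, 0, 0, -0.3, 0], [1, 0, 0, 0, 0]]
  ]
}}

```text
clock: 16.78
position: [0.5171, -0.0254, 0.2052]
ee_rot: [0.528, 0.471, -0.528, 0.47]
ft_force: [0.6, 1.3, -2.3]
grip_width: -0.002
```

```bash
python3 - <<'E'
from h import *
st();go([.5172,-.0279,.185],-6.8)
snap('top','top10')
snap('side','side10')
E
python3 ov.py .512 -.0725 83.2 pics/side10.png side pics/o10s.png 145 245 205 295 6
```

```text
clock 16.7833
position [ 0.5171 -0.0254  0.2052]
ee_rot [ 0.528   0.4706 -0.5276  0.4704]
ft_force [ 0.5754  1.2809 -2.2794]
torque [ 0.3064 -0.0281  0.079 ]
grip_width -0.0016
joint_pos [ 0.5582  0.2439 -0.6674  1.8359  0.1663  1.1179 -0.2827]
tool units [0.81 0.01 0.1 ] yaw -6.57 turn 0.2277433343445292 down [ 0.     0.001 -1.   ]
```

View pics/top10.png

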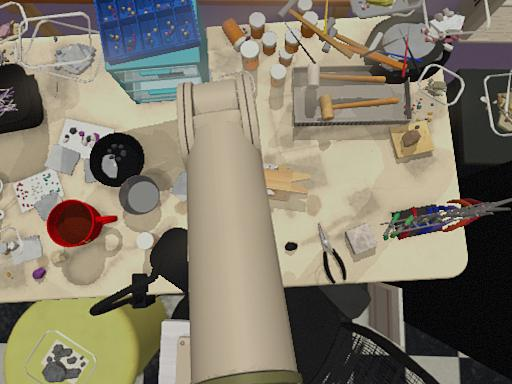

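View pics/side10.png

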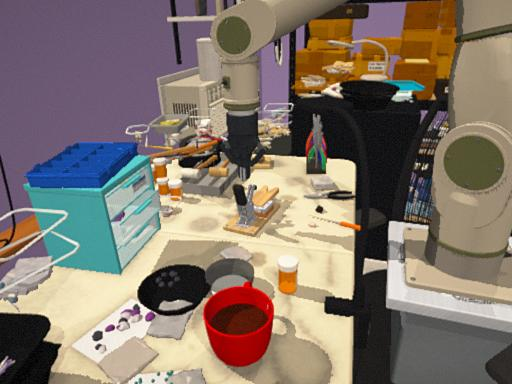

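View pics/o10s.png

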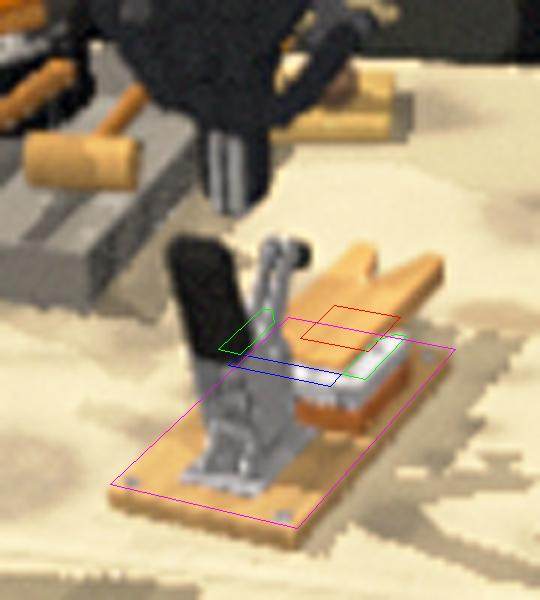

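Request:
{"method": "arm_command", "body": {
  "moves": [
    [[1, 0.2, 0, 0.05, 0.2], [1, 0.3, 0, 0.05, 0], [1, 0.2, 0, 0, 0], [1, 0.1, 0, 0, 0], [1, 0, 0, -0.1, 0], [1, 0, 0, -0.1, 0], [1, 0, 0, 0, 0]]
  ]
}}

```text
clock: 17.47
position: [0.5176, -0.0249, 0.1854]
ee_rot: [0.529, 0.469, -0.529, 0.469]
ft_force: [0.5, 0.4, -2.6]
grip_width: 0.002
```

```bash
cat > hd.py <<'E'
from h import *
ex=np.array([np.cos(np.radians(83.2)),np.sin(np.radians(83.2))])
H=np.array([.512,-.0725])+.052*ex
def rep():
    p=np.array(manip.get_obs()['position']); v=(p[:2]-H)
    print('front corner rel hinge mm', ((v@ex)*1e3+11).round(1), 'lat',((v[0]*-ex[1]+v[1]*ex[0])*1e3).round(1),'tip z rel', ((p[2]-.073-.028)*1e3).round(1))
rep()
for th in (.1,.2,.4,.6,.8,.93,1.04,1.15,1.25,1.33):
    r=1.38-th; print(th,[(rho, np.round([rho*np.cos(r)-8.5*np.sin(r),rho*np.sin(r)+8.5*np.cos(r)],1).tolist()) for rho in(75,85,90)])
E
python3 hd.py; python3 -c "
from h import *
st();snap('side','side11')"
python3 ov.py .512 -.0725 83.2 pics/side11.png side pics/o11s.png 145 245 205 295 6
```

```text
front corner rel hinge mm 6.9 lat 0.1 tip z rel 84.4
0.1 [(75, [13.4, 74.3]), (85, [16.2, 83.9]), (90, [17.7, 88.7])]
0.2 [(75, [20.7, 72.6]), (85, [24.5, 81.8]), (90, [26.4, 86.5])]
0.4 [(75, [34.7, 67.0]), (85, [40.3, 75.3]), (90, [43.1, 79.5])]
0.6 [(75, [47.3, 58.8]), (85, [54.4, 65.8]), (90, [58.0, 69.3])]
0.8 [(75, [58.1, 48.2]), (85, [66.4, 53.7]), (90, [70.6, 56.4])]
0.93 [(75, [63.8, 40.3]), (85, [72.8, 44.6]), (90, [77.3, 46.8])]
1.04 [(75, [67.9, 33.0]), (85, [77.3, 36.4]), (90, [82.0, 38.0])]
1.15 [(75, [71.1, 25.4]), (85, [80.8, 27.7]), (90, [85.7, 28.8])]
1.25 [(75, [73.3, 18.2]), (85, [83.2, 19.4]), (90, [88.1, 20.1])]
1.33 [(75, [74.5, 12.2]), (85, [84.5, 12.7]), (90, [89.5, 13.0])]
clock 17.4667
position [ 0.5176 -0.0249  0.1854]
ee_rot [ 0.5295  0.4688 -0.5291  0.4689]
ft_force [ 0.4794  0.3971 -2.586 ]
torque [ 0.2556 -0.071   0.0723]
grip_width 0.0021
joint_pos [ 0.5484  0.2689 -0.6618  1.8549  0.186   1.0795 -0.3051]
```

View pics/o11s.png

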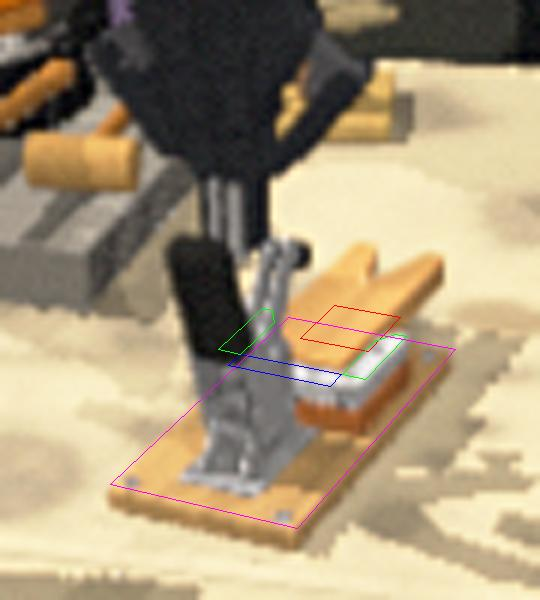

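```bash
cat > ovh.py <<'E'
from h import *
import sys
src,cam,out=sys.argv[1:4]; th=float(sys.argv[4]); r0,r1,c0,c1=[int(a) for a in sys.argv[5:9]]; s=float(sys.argv[9])
im=cv2.imread(src)[r0:r1,c0:c1]; im=cv2.resize(im,None,fx=s,fy=s,interpolation=cv2.INTER_CUBIC)
a=np.radians(83.2); ex=np.array([np.cos(a),np.sin(a),0]); ey=np.array([-ex[1],ex[0],0]); H=np.array([.512,-.0725,.028])+.052*ex
if cam=='top': H=H-np.array([.002,0,0])
r=1.38-th
def W(rho,n,y): return H+ex*(rho*np.cos(r)-n*np.sin(r))/1e3+ey*y/1e3+np.array([0,0,rho*np.sin(r)+n*np.cos(r)])/1e3
for n,col in((8.5,(0,0,255)),(-8.5,(0,255,0))):
    q=[proj(cam,W(rho,n,y)) for rho,y in((46,-15),(46,15),(112,15),(112,-15))]
    cv2.polylines(im,[np.array([[(u[1]-c0+.5)*s,(u[0]-r0+.5)*s] for u in q]).astype(int)],True,col,1)
cv2.imwrite(out,im)
E
python3 ovh.py pics/side11.png side pics/h1s.png .1 145 245 205 295 6
python3 ovh.py pics/top0.png top pics/h1t.png .1 145 210 210 300 8
python3 -c "
import cv2,numpy as np
a=cv2.imread('pics/h1s.png');b=cv2.imread('pics/h1t.png')
cv2.imwrite('pics/h1.png',cv2.resize(np.hstack([cv2.resize(a,(468,520)),b]),None,fx=.66,fy=.66))"
```

```text
(no output)
```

View pics/h1.png

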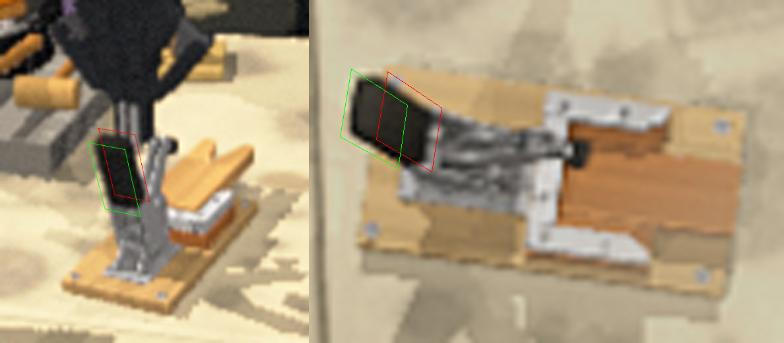

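Request:
{"method": "arm_command", "body": {
  "moves": [
    [[1, 0, 0, -0.18, 0], [1, 0.02, 0, -0.18, 0], [1, 0.04, 0, -0.17, 0], [1, 0.05, 0, -0.17, 0], [1, 0.07, 0, -0.17, 0], [1, 0.08, 0, -0.16, 0], [1, 0.1, 0, -0.16, 0], [1, 0.1, 0, -0.14, 0], [1, 0, 0, 0, 0]]
  ]
}}

```text
clock: 18.27
position: [0.5212, 0.0083, 0.173]
ee_rot: [-0.529, -0.469, 0.529, -0.469]
ft_force: [1.5, 1.0, -1.8]
grip_width: -0.001
```

```bash
python3 hd.py|head -1; python3 -c "
from h import *
st();snap('side','side12')"
python3 ovh.py pics/side12.png side pics/h2.png .4 130 245 200 300 5
```

```text
front corner rel hinge mm 40.3 lat 0.5 tip z rel 72.0
clock 18.2667
position [0.5212 0.0083 0.173 ]
ee_rot [-0.5292 -0.4692  0.5294 -0.4686]
ft_force [ 1.5439  1.0385 -1.7846]
torque [ 0.2174 -0.0403  0.0777]
grip_width -0.0012
joint_pos [ 0.4911  0.2959 -0.6743  1.8573  0.2095  1.0608 -0.386 ]
```

View pics/h2.png

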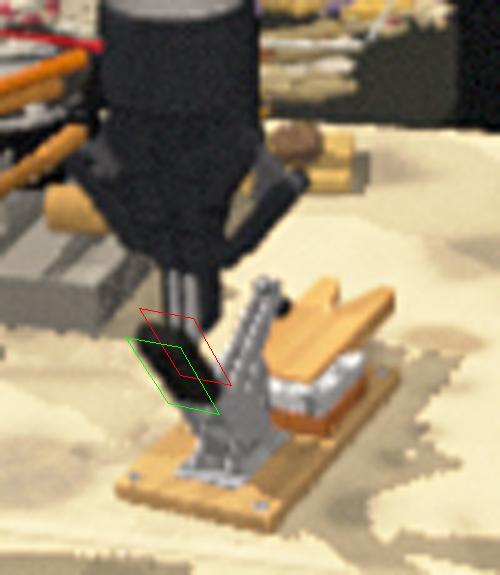

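Request:
{"method": "arm_command", "body": {
  "moves": [
    [[1, 0.08, 0, -0.18, 0], [1, 0.1, 0, -0.18, 0], [1, 0.11, 0, -0.17, 0], [1, 0.12, 0, -0.17, 0], [1, 0.14, 0, -0.16, 0], [1, 0.16, 0, -0.16, 0], [1, 0, 0, 0, 0]]
  ]
}}

```text
clock: 18.9
position: [0.5241, 0.0337, 0.155]
ee_rot: [-0.529, -0.469, 0.529, -0.469]
ft_force: [-0.3, 0.8, -2.5]
grip_width: -0.002
```

```bash
python3 hd.py|head -1; python3 -c "
from h import *
st();snap('side','side13')"
python3 ovh.py pics/side13.png side pics/h3.png .8 130 245 200 300 5
```

```text
front corner rel hinge mm 65.9 lat 0.5 tip z rel 54.0
clock 18.9
position [0.5241 0.0337 0.155 ]
ee_rot [-0.529  -0.4693  0.5294 -0.4686]
ft_force [-0.2687  0.8379 -2.4717]
torque [ 0.2556 -0.0431 -0.0171]
grip_width -0.0022
joint_pos [ 0.4403  0.3314 -0.6777  1.8622  0.2393  1.0313 -0.4556]
```

View pics/h3.png

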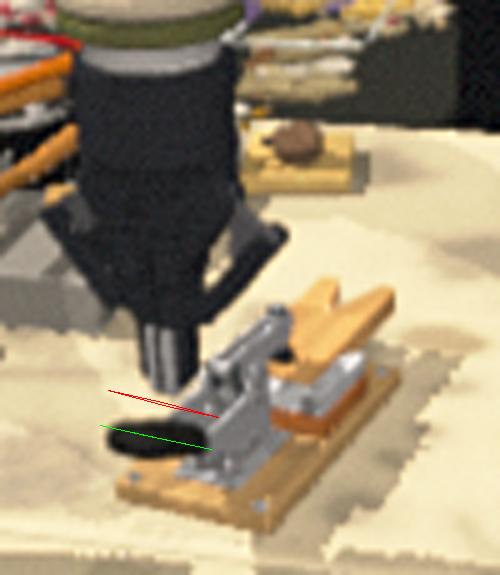

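View pics/side13.png

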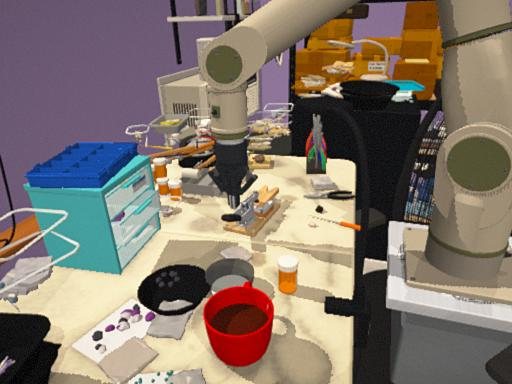

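Request:
{"method": "arm_command", "body": {
  "moves": [
    [[1, 0.1, 0, -0.08, 0], [1, 0.1, 0, -0.07, 0], [1, 0.1, 0, -0.07, 0], [1, 0.1, 0, -0.06, 0], [1, 0, 0, 0, 0]]
  ]
}}

```text
clock: 19.37
position: [0.5251, 0.0399, 0.1453]
ee_rot: [-0.529, -0.469, 0.53, -0.469]
ft_force: [0.9, 1.4, -2.8]
grip_width: -0.002
```

Request:
{"method": "arm_command", "body": {
  "moves": [
    [[1, 0.08, 0, -0.05, 0], [1, 0.08, 0, -0.05, 0], [1, 0.08, 0, -0.04, 0], [1, 0.08, 0, -0.04, 0], [1, 0, 0, 0, 0]]
  ]
}}

```text
clock: 19.78
position: [0.5261, 0.044, 0.1379]
ee_rot: [0.53, 0.468, -0.53, 0.469]
ft_force: [-0.6, -1.6, 2.5]
grip_width: 0.001
```

```bash
python3 hd.py|head -1; python3 -c "
from h import *
st();snap('side','side14')"
python3 ovh.py pics/side14.png side pics/h4.png 1.04 130 245 200 300 5
```

```text
front corner rel hinge mm 76.4 lat -0.2 tip z rel 36.9
clock 19.7833
position [0.5261 0.044  0.1379]
ee_rot [ 0.5295  0.4684 -0.5295  0.4688]
ft_force [-0.6351 -1.6358  2.5444]
torque [-0.1636  0.0915  0.0038]
grip_width 0.001
joint_pos [ 0.4122  0.3609 -0.6721  1.8696  0.2648  1.0008 -0.4948]
```

View pics/h4.png

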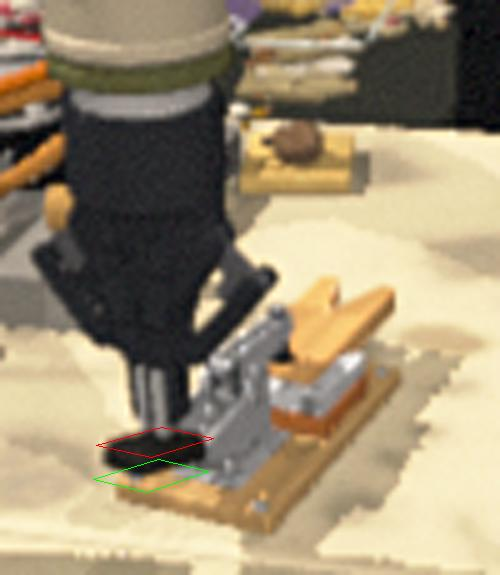

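Request:
{"method": "arm_command", "body": {
  "moves": [
    [[1, 0.08, 0, -0.03, 0], [1, 0.08, 0, -0.03, 0], [1, 0.08, 0, -0.02, 0], [1, 0, 0, 0, 0]]
  ]
}}

```text
clock: 20.17
position: [0.5264, 0.0465, 0.1319]
ee_rot: [0.53, 0.469, -0.529, 0.469]
ft_force: [0.4, 1.2, 5.3]
grip_width: 0.007
```

Request:
{"method": "arm_command", "body": {
  "moves": [
    [[1, 0.08, 0, -0.03, 0], [1, 0.08, 0, -0.02, 0], [1, 0.06, 0, -0.02, 0], [1, 0, 0, 0, 0]]
  ]
}}

```text
clock: 20.5
position: [0.5266, 0.0485, 0.1264]
ee_rot: [0.53, 0.469, -0.529, 0.469]
ft_force: [0.7, 2.9, 3.6]
grip_width: 0.001
```

```bash
python3 hd.py|head -1; python3 -c "
from h import *
st();snap('side','side15')"
python3 ovh.py pics/side15.png side pics/h5.png 1.2 130 245 200 300 5
```

```text
front corner rel hinge mm 80.9 lat -0.1 tip z rel 25.4
clock 20.5
position [0.5266 0.0485 0.1264]
ee_rot [ 0.5298  0.4688 -0.529   0.4687]
ft_force [0.7453 2.8742 3.5862]
torque [ 0.6545 -0.0347  0.0471]
grip_width 0.0005
joint_pos [ 0.3988  0.3793 -0.6677  1.8758  0.279   0.9799 -0.5126]
```

View pics/h5.png

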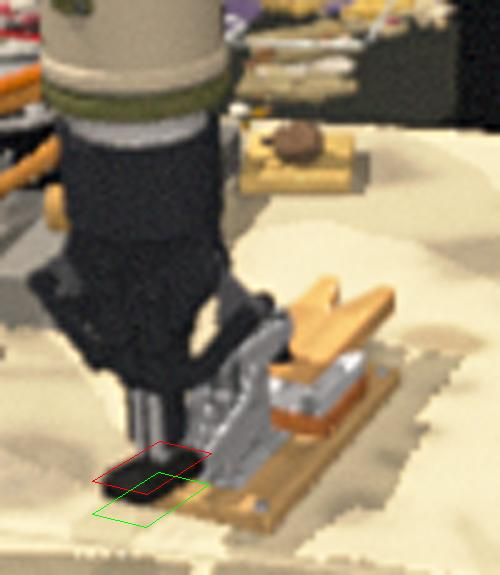

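Request:
{"method": "arm_command", "body": {
  "moves": [
    [[1, 0.08, 0, -0.02, 0], [1, 0.08, 0, -0.02, 0], [1, 0.06, 0, -0.02, 0], [1, 0, 0, 0, 0]]
  ]
}}

```text
clock: 20.88
position: [0.5263, 0.0492, 0.1203]
ee_rot: [-0.529, -0.469, 0.53, -0.469]
ft_force: [0.3, 1.7, -1.2]
grip_width: 0.0
```

Request:
{"method": "arm_command", "body": {
  "moves": [
    [[1, 0.06, 0, -0.01, 0], [1, 0.04, 0, -0.01, 0], [1, 0, 0, 0, 0]]
  ]
}}

```text
clock: 21.13
position: [0.5261, 0.0494, 0.1177]
ee_rot: [-0.529, -0.469, 0.53, -0.468]
ft_force: [0.4, 0.7, -2.0]
grip_width: 0.002
```

```bash
python3 hd.py|head -1; python3 -c "
from h import *
st();snap('side','side16')"
python3 ovh.py pics/side16.png side pics/h6.png 1.33 130 245 200 300 5
```

```text
front corner rel hinge mm 81.7 lat 0.4 tip z rel 16.7
clock 21.1333
position [0.5261 0.0494 0.1177]
ee_rot [-0.5291 -0.4688  0.53   -0.4684]
ft_force [ 0.4378  0.7086 -1.961 ]
torque [ 0.2727 -0.1173  0.0268]
grip_width 0.0025
joint_pos [ 0.391   0.3924 -0.6625  1.8811  0.29    0.9666 -0.5238]
```

View pics/h6.png

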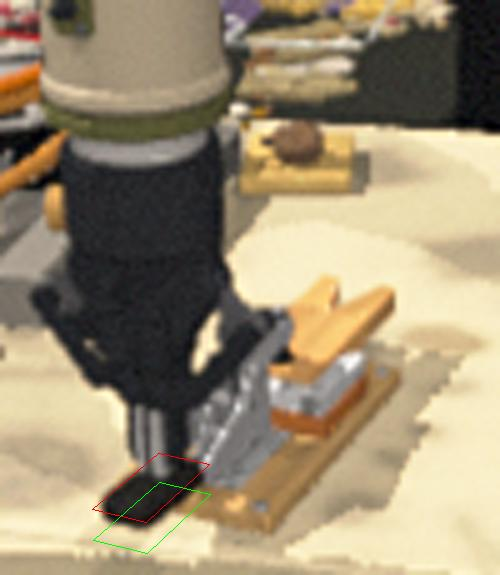

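Request:
{"method": "arm_command", "body": {
  "moves": [
    [[1, 0.04, 0, 0, 0], [1, 0.04, 0, 0, 0], [1, 0, 0, 0, 0]]
  ]
}}

```text
clock: 21.43
position: [0.5264, 0.0496, 0.1161]
ee_rot: [-0.529, -0.469, 0.53, -0.469]
ft_force: [-0.1, 0.9, -2.8]
grip_width: 0.003
```

Still no contact: the handle has snapped away ahead of the finger. I'll retreat upward and look.

Request:
{"method": "arm_command", "body": {
  "moves": [
    [[1, -0.2, 0, 0, 0], [1, -0.4, 0, 0, 0], [1, -0.6, 0, 0, 0], [1, -0.7, 0, 0, 0], [1, -0.7, 0, 0, 0], [1, -0.7, 0, 0, 0], [1, -0.7, 0, 0, 0], [1, -0.6, 0, 0, 0], [1, -0.4, 0, 0, 0], [1, 0, 0, 0, 0]]
  ]
}}

```text
clock: 22.27
position: [0.5275, 0.0501, 0.2442]
ee_rot: [0.53, 0.468, -0.528, 0.47]
ft_force: [-0.0, 0.7, -1.8]
grip_width: 0.0
```

```bash
python3 -c "
from h import *
st();snap('side','side17');snap('top','top17')"
python3 ovh.py pics/side17.png side pics/h7.png 1.33 130 245 200 300 5
```

```text
clock 22.2667
position [0.5275 0.0501 0.2442]
ee_rot [ 0.5305  0.4677 -0.5285  0.4697]
ft_force [-0.0452  0.7264 -1.7796]
torque [ 0.194  -0.0329  0.066 ]
grip_width 0.0002
joint_pos [ 0.449   0.2352 -0.7102  1.7634  0.1651  1.1992 -0.4289]
```

View pics/h7.png

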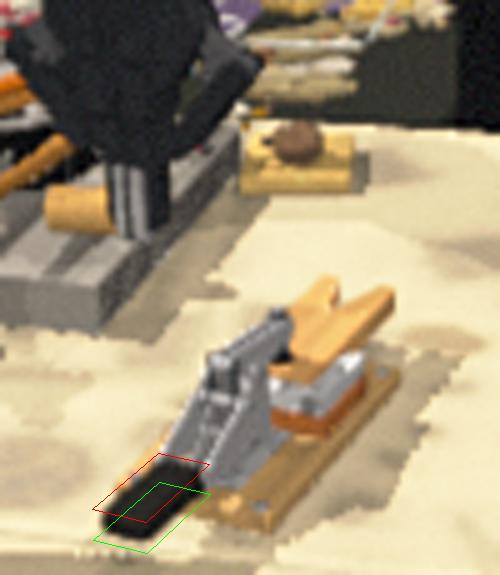

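View pics/top17.png

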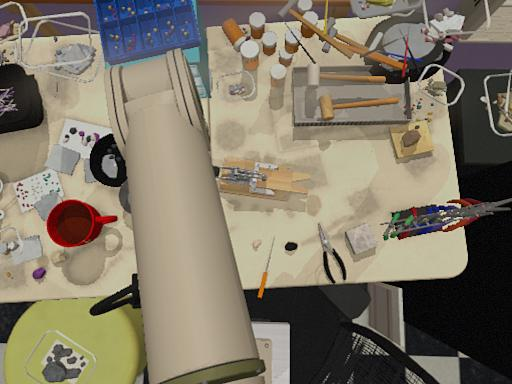

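Request:
{"method": "arm_command", "body": {
  "moves": [
    [[1, -0.2, 0, 0.3, 0], [1, -0.2, 0, 0.6, 0], [1, 0, 0, 0.8, 0], [1, 0, 0, 0.9, 0], [1, 0, 0, 0.9, 0], [1, 0, 0, 0.9, 0], [1, 0, 0, 0.9, 0], [1, 0, 0, 0.9, 0], [1, 0, 0, 0.9, 0], [1, 0, 0, 0.9, 0], [1, 0, 0, 0.9, 0], [1, 0, 0, 0.9, 0]]
  ]
}}

```text
clock: 23.37
position: [0.4959, -0.195, 0.2507]
ee_rot: [-0.529, -0.469, 0.53, -0.468]
ft_force: [1.3, 1.0, -2.3]
grip_width: -0.0
```

Request:
{"method": "arm_command", "body": {
  "moves": [
    [[1, 0, 0, 0.9, 0], [1, 0, 0, 0.9, 0], [1, 0, 0, 0.9, 0], [1, 0, 0, 0.6, 0], [1, 0, 0, 0.3, 0], [1, 0, 0, 0, 0], [1, 0, 0, 0, 0]]
  ]
}}

```text
clock: 23.95
position: [0.486, -0.2819, 0.2512]
ee_rot: [0.53, 0.469, -0.529, 0.468]
ft_force: [0.9, 1.5, -2.4]
grip_width: 0.001
```

```bash
python3 - <<'E'
from h import *
st();a=snap('side','side18');b=snap('top','top18')
for q in ['handle_grip','pin_tail','pin_mid','tall_jar','bench_block','dark_stone','pale_stone','clamp_pad']:
    for c in('top','side'):
        print(q,c,[(np.round(d['pixel'],1).tolist(),round(d['confidence'],2)) for d in manip.pinpoint(q,c)][:2])
for n,px in(('jar',(239.3,155.7)),): pass
E
python3 ov.py .51 -.0725 83.2 pics/top18.png top pics/o18.png 140 215 210 320 7
python3 ovh.py pics/side18.png side pics/h8.png 1.33 150 245 200 300 6
```

```text
clock 23.95
position [ 0.486  -0.2819  0.2512]
ee_rot [ 0.5295  0.4691 -0.5292  0.4685]
ft_force [ 0.8803  1.5416 -2.3652]
torque [ 0.3269 -0.056   0.0462]
grip_width 0.0013
joint_pos [ 0.8606  0.2689 -0.4861  1.6804  0.1315  1.2255  0.2234]
handle_grip top [([172.7, 203.8], 0.67)]
handle_grip side [([230.4, 228.3], 0.66)]
pin_tail top [([178.7, 254.6], 0.84)]
pin_tail side [([208.2, 252.7], 0.85), ([208.4, 319.3], 0.51)]
pin_mid top [([182.9, 285.2], 0.71)]
pin_mid side [([195.7, 261.4], 0.56)]
tall_jar top [([240.3, 157.0], 0.67)]
tall_jar side [([285.5, 286.8], 0.64)]
bench_block top []
bench_block side [([186.3, 322.5], 0.71), ([194.7, 259.4], 0.31)]
dark_stone top [([248.0, 290.0], 0.58)]
dark_stone side [([209.6, 320.3], 0.5)]
pale_stone top [([177.4, 257.2], 0.69), ([241.2, 253.1], 0.38)]
pale_stone side [([223.8, 312.5], 0.58)]
clamp_pad top []
clamp_pad side []
```

View pics/o18.png

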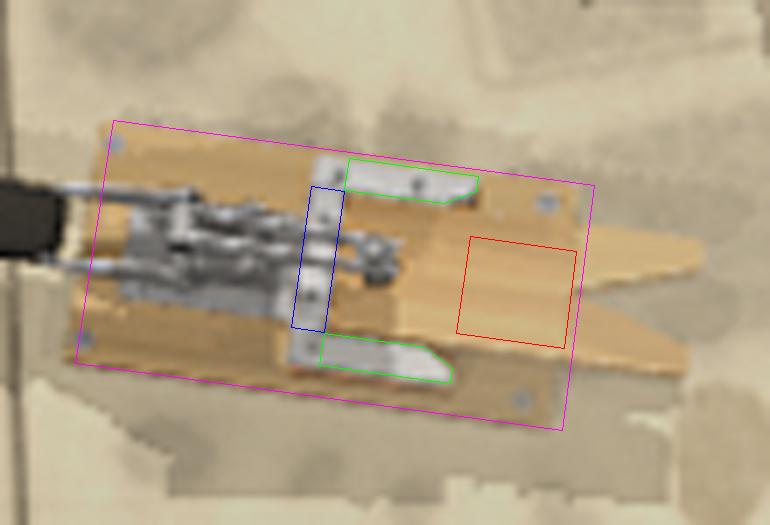

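View pics/h8.png

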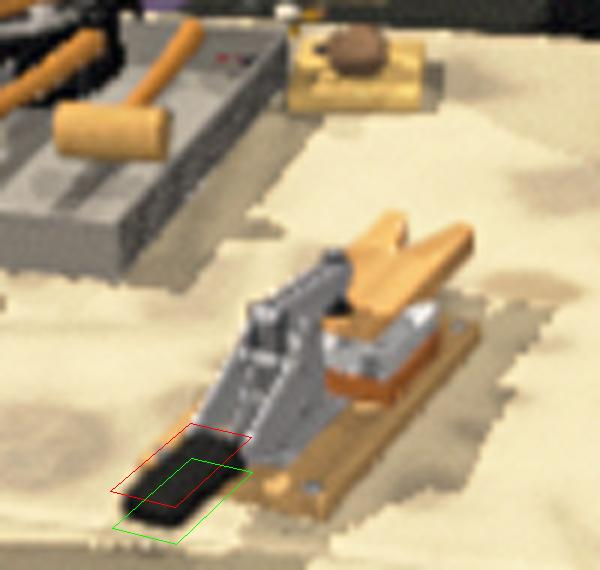

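View pics/top18.png

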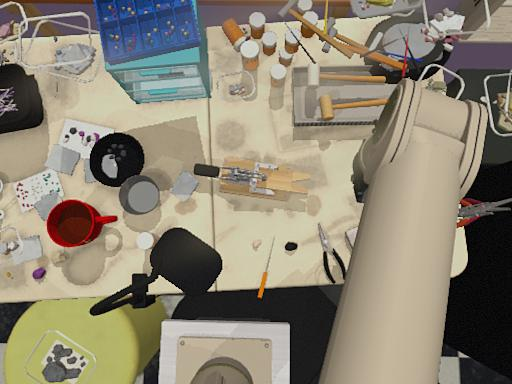

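```bash
python3 - <<'E'
from h import *
print(tri((172.7,203.8),(230.4,228.3)), tri((178.7,254.6),(208.2,252.7)))
print(manip.hand_in())
E
```

```text
(array([0.52370316, 0.06487061, 0.03420495]), np.float64(0.010141505160343107)) (array([ 0.50817855, -0.06512353,  0.03260913]), np.float64(0.004180422415463125))
the job is handed in; nothing more can be done
None
```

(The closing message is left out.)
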